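# Unjam the bearing-ball feeder

## Robot

A 6-joint arm with a two-finger parallel gripper is mounted at the origin on the work surface. World frame = base frame: x ahead of the robot, y to its left, z up, the work surface at z = 0. Lengths are in mm, angles in degrees, forces in N, time in s.
With the tool pointing down it reaches from about 350 to 850 mm from the base axis. Payload 8.1 kg.
Tool frame: the origin (TCP) lies at the very end of the fingers, on their centre line; the grasp point (between the pads) lies 19 mm behind it; z points along the fingers, y is the line along which they close (so a half turn about z gives the same grasp; the last joint's range is limited). The gripper opens to 85 mm and grips with 20 to 120 N. Pads are 22 mm wide; open, the fingers measure 114 mm over their backs; the gripper's body (76 mm by 85 mm) begins 54 mm behind the grasp point. The pads swing forward as they close: fully open they stand 13 mm farther back than shut.
Start: joints at [65.352, 7.471, 85.268, -0, 87.261, -4.893], TCP at [202.784, 564.698, 231.292] pointing down, gripper open.
Joint ranges: [-169.43, 169.43], [-51.17, 129.36], [1.28, 143.12], [-76.62, 256.62], [0, 156.53], [-152.29, 152.29]. Speed limits (degrees/s): [136.94, 136.94, 159.86, 180, 180, 180].

## Interface

Orientations are given as [roll, pitch, yaw] about the fixed x, y, z axes, in that order (R = Rz(yaw) Ry(pitch) Rx(roll)).
In Python, from bench import r gives the robot as it stands.
- The arm moves only by the shell command python3 -m jog 'ROWS' [FORCE]. ROWS is JSON, a list of rows, each a list of 7 numbers: the turn, a rotation vector about the tool's x, y, z in degrees, then the shift along the tool's x, y, z in mm, then the closure, from -1 (fully open) to 1 (shut), so that 0 is half open. A call has 1 to 5 rows; each row shifts and turns the commanded pose from where the row before left it, along the tool's axes as they then stand; what a row does not reach is not made up. A row lasts 1/10 s, in which the tool goes at most 50 mm and 8.59 degrees, less where a joint would pass 70% of its speed; a pose out of reach is approached as far as the arm can. A call is refused whole if a number of a shift passes 50 or a number of a turn 8.59, either way. A call with a gripper value outside its range is refused whole. The fingers move at their own pace and stop on an object; FORCE is the grip in N (left out, the last holds). Time passes only in rows, so rows that do not move let the fingers close. It gives the time, the measured TCP pose, the force, the opening and the grip force at its end, in the units of the state.
- r.sense(): the state, without advancing time (a new reading comes with each control period).
- r.snapshot(name): name is "scene" or "top" or "wrist"; returns a dict with "pixels" (420x560x3 uint8, red, green, blue), "fx", "fy", "cx", "cy" (pixels), "k1" (the pictures are not rectified: a ray, as slopes to the right and down, at radius r is drawn at 1 + k1 r^2 times it, then the intrinsics apply), "world_to_cam" (4x4, takes a point from world to camera coordinates); the wrist camera has in their place "hand_eye" (4x4, takes a point from camera to tool coordinates, whose origin is the TCP and whose axes are the flange's). Camera axes: x right, y up, looking along -z (the intrinsics and any distortion apply to the point x, -y, -z); pixel columns grow to the right and rows downward; lengths in mm; the calibration is good to about 2 mm. A picture is of the moment at which its call begins: read the wrist's pose just before it. There is no depth.
- r.hand_in(): hands the job in; it is judged then, once.
The state is a dict: "time": time; "joint_pos": joint angles; "qd": joint speeds; "joint_efforts": joint torques, N m; "tool_pos": TCP position; "tcp_rot": TCP orientation; "ft_force": force on the tool from outside, world axes, zero at the start; "wrist_torque": the same for the moment, N m; "finger_gap": finger opening in mm; "grip_force": force on a finger pad.
Only numpy, scipy, OpenCV 4.12 (cv2) and the standard library are available. Lean on these libraries where they do the work, as an engineer would, in place of code of your own. Each camera call takes 0.05 s, during which the arm holds its last target. There are 200 camera calls.

## Task

The ball feeder on the bench is jammed: a stray brass cap sits in the narrow mouth of its hopper and holds back the steel balls. Lift the clear cover by its red bar until it stands nearly upright and let go of it for a good second to see that it stays up by itself, then with a finger nudge the cap back up the hopper floor, without lifting it, and nudge again whatever still blocks the mouth, until all the balls lie in the outfeed lane together. Put the cap into the red reject box, move all the balls from the lane into the steel pan and shut the cover again; leave the spray can, the cup and the screwdriver alone.

Things in the scene. Friction and masses are not known exactly. Their poses are not given: they have to be found in the camera images.
- feeder: Fixed blue and steel ball feeder, 150 x 350 mm. Origin on the bench right below the throat (mouth of the hopper); y points level uphill (throat to hopper), x across, z up. One straight floor, sloping down towards -y at 0.157 rad (9 deg): height = 62 mm + 0.158 y. Steel balls run freely on it. Bar, hinge, throat and lane are given as points.
- throat (a point): Middle of the throat, on the floor; axes as the feeder's. The throat is a gap 40 mm wide, open above, at y = 0. Uphill is the hopper, y from 0 to 148 mm, 130 mm wide inside, walls 32 mm high above the floor; below y = 45 mm its side walls close in at 45 deg to the throat.
- lane_end (a point): Middle of the lower end of the outfeed lane, at its 20 mm high stop, on the lane's floor (33 mm above the bench). The lane runs from the throat (y = 0) down to here (y = -184 mm), straight, 40 mm wide, open above, side rails only 7 mm high.
- cover (a joint): Angle of the clear plastic cover over the hopper, rad: 0 shut (it then lies along the slope), grows as it is lifted, stop at 1.65 (about upright). Plate 140 x 154 x 4 mm on a friction hinge: it stays where it is left when steep enough (surely above 1.25 rad) and sinks from lower angles; how steep varies from start to start. Below about 1.4 rad it overhangs the hopper. It must be brought down to shut it.
- hinge (a point): Middle of the cover's hinge line, at the uphill end of the hopper (145 mm up the feeder's y, 119 mm above the bench). The hinge line runs along the feeder's x.
- handle (a point): Middle of the cover's red bar, a 12 mm round bar 70 mm long between two posts, running along the feeder's x, 38 mm (centre) off the cover's upper face, 142 mm from the hinge along the cover (12 mm from its free edge). Its y and z axes turn with the cover.
- cap_center (a point): Centre of the brass cap: knurled disc, 50 mm diameter, 22 mm high, 0.3 kg. It starts standing flat on the sloping floor, wedged in the throat from the hopper side, its front reaching about 10 mm past the throat into the lane. It slides only when pushed.
- pan: Loose open steel pan, 170 (x) x 130 (y) x 40 mm high, 3 mm walls and floor. Origin: centre of its underside.
- reject: Fixed red open plastic box, 110 (x) x 120 (y) x 45 mm high, 4 mm walls and floor. Origin: centre of its underside.
- spray: Bystander: spray can, 60 mm diameter, 190 mm high, origin at its underside.
- cup: Bystander: white plastic cup, 70 mm across, 60 mm high, origin at its underside.
- driver: Bystander: screwdriver lying on the bench, about 190 mm long along its x axis, origin about mid-length at its underside.
- ball1_center (a point): Centre of a dark steel ball, 30 mm diameter, 0.11 kg; it starts in the hopper behind the cap. None: this ball is absent in this run.
- ball2_center (a point): Centre of a dark steel ball, 30 mm diameter, 0.11 kg; it starts in the hopper behind the cap. None: this ball is absent in this run.
- ball3_center (a point): Centre of a dark steel ball, 30 mm diameter, 0.11 kg; it starts in the hopper behind the cap. None: this ball is absent in this run.
- ball4_center (a point): Centre of a dark steel ball, 30 mm diameter, 0.11 kg; it starts in the hopper behind the cap. None: this ball is absent in this run.
- ball5_center (a point): Centre of a dark steel ball, 30 mm diameter, 0.11 kg; it starts in the hopper behind the cap. None: this ball is absent in this run.
There are look-alikes about, which are no part of the job. Leave any green look-alike of the pan alone.

How it is judged:
By the outcome, as a careful person would: the job done as asked, in the order asked, and still so for the second after the job is handed in, with the robot touching nothing.
Of ball1, ball4, ball5 only 1 to 3 are there at a start; the rules pass over those that are not, and their reading is None.
At some moment in a run one of pan may be knocked a few centimetres aside while the robot is not near it.
It also fails if it takes over 210 s, if anything falls off the work surface, if the arm or the gripper's body presses on something with over 40 N, if the wrist force passes 120 N, or if a joint passes its speed limit or range.

## Working session

There is one attempt and no reset: what is moved stays moved. The work goes in short steps, Python scripts to look and compute and a shell command to move; the robot and the scene stay as the last step left them, time stands still between calls to the robot, and variables do not carry over. Pictures are saved under pics/ and viewed, at most 14 in all, crops included, and the job is handed in when it is done.

```bash
ls; mkdir -p pics; python3 - <<'E'
from bench import r
import cv2
for n in("scene","top"):
    s=r.snapshot(n); cv2.imwrite(f"pics/{n}0.png",cv2.resize(s["pixels"][:,:,::-1],(800,600),interpolation=cv2.INTER_CUBIC))
    print(n,s["fx"],s["cx"],s["cy"],s["k1"],s["world_to_cam"].tolist() if hasattr(s["world_to_cam"],"tolist") else s["world_to_cam"])
s=r.snapshot("wrist");print(s["fx"],s["k1"],s["hand_eye"])
print(r.sense())
E
```

```text
pics
scene 469.75078615268023 285.12004552966624 197.3406146286649 -0.06259896708725793 [[0.6303206577870605, 0.7762808470079363, 0.009160509567086394, -239.12079303542552], [-0.6392088118534462, 0.5122528979705512, 0.5735931165640656, 348.3186603478896], [0.4405768527916478, -0.36740306897114133, 0.8190891414826554, -1753.0862630538018], [0.0, 0.0, 0.0, 1.0]]
top 413.894819453287 275.6491918970556 210.09931967703753 -0.10091475050943521 [[-0.0033345672181182215, -0.9999287889081205, 0.011458524085024846, -148.33265561264503], [0.9827280839852127, -0.0011566345111031807, 0.1850518174548957, -518.521991301322], [-0.18502538638851748, 0.011877681143513213, 0.9826619597208557, -1247.5091489583126], [0.0, 0.0, 0.0, 1.0]]
307.2688411604216 -0.04375539619994828 [[ 7.50460315e-04  9.54198760e-01  2.99172465e-01  7.62514937e+01]
 [ 9.99999631e-01 -8.41294319e-04  1.74822097e-04  1.67761865e-01]
 [ 4.18507123e-04  2.99172223e-01 -9.54199039e-01 -1.43992775e+02]
 [ 0.00000000e+00  0.00000000e+00  0.00000000e+00  1.00000000e+00]]
{'time': 0.15, 'joint_pos': array([ 6.53496958e+01,  7.50726783e+00,  8.53160591e+01,  4.53474405e-04,
        8.72619908e+01, -4.89356332e+00]), 'qd': array([-0.04720231, -0.15028333, -0.13150442,  0.04600272,  0.05783769,
        0.0041141 ]), 'joint_efforts': array([ 7.41366730e-04, -5.70067692e+01, -5.01152372e+01, -2.35306952e-04,
        9.77159390e-03,  1.25613733e-04]), 'tool_pos': array([202.61552711, 564.29156106, 230.45286229]), 'tcp_rot': array([-1.79915032e+02, -7.72929972e-03,  1.60243231e+02]), 'ft_force': array([-0.57294385,  0.84244752, -0.55229981]), 'wrist_torque': array([ 0.01855486, -0.00389864, -0.02703992]), 'grip_force': 0.0, 'finger_gap': 85.4088619999043}
```

View pics/scene0.png

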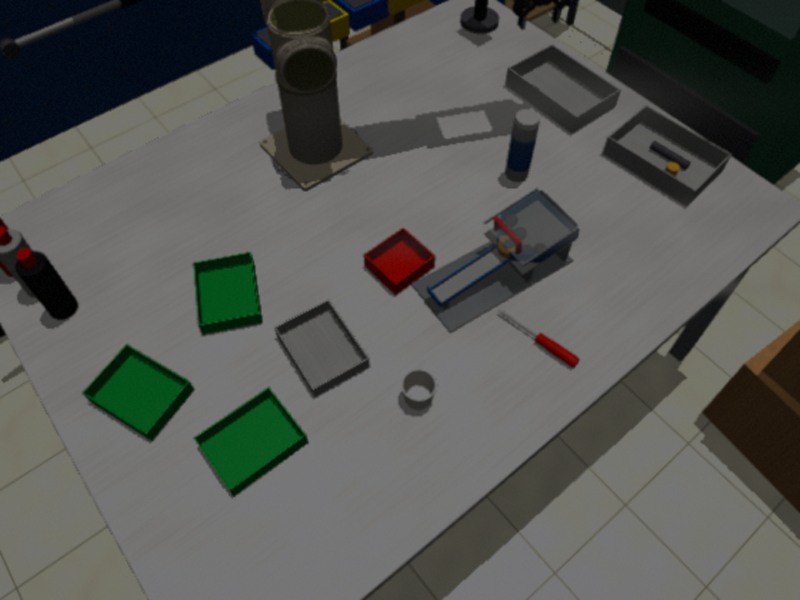

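View pics/top0.png

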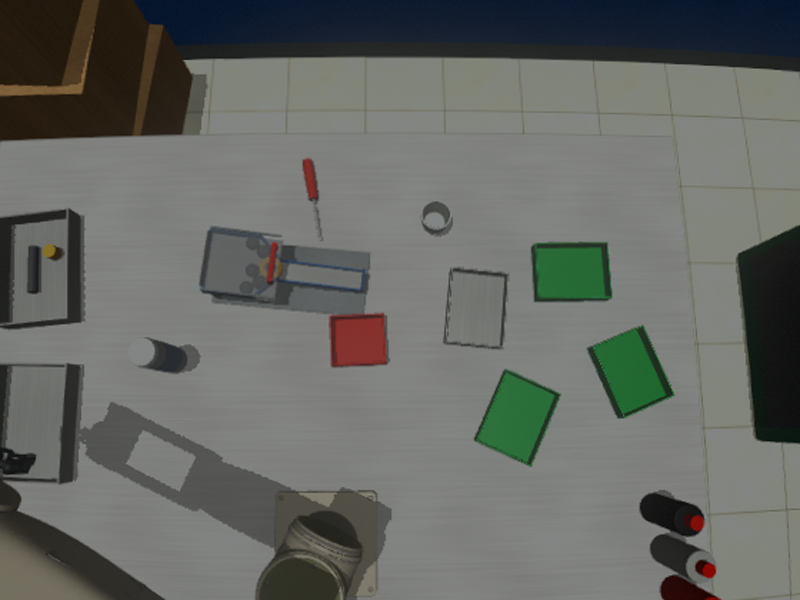

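```bash
cat > h.py <<'E'
import numpy as np, cv2
from scipy.optimize import least_squares
from scipy.spatial.transform import Rotation as Rn
from bench import r
def cam(n):
    s=r.snapshot(n); W=np.array(s["world_to_cam"]) if n!="wrist" else None
    return s,W
def w2c_wrist(s,st):
    T=np.eye(4);T[:3,:3]=Rn.from_euler("xyz",st["tcp_rot"],degrees=True).as_matrix();T[:3,3]=st["tool_pos"]
    return np.linalg.inv(T@np.array(s["hand_eye"]))
def proj(s,W,P):
    P=np.atleast_2d(P); c=P@W[:3,:3].T+W[:3,3]; a=c[:,:2]*[1,-1]/-c[:,2:]
    a=a*(1+s["k1"]*(a**2).sum(1,keepdims=True)); return a*[s["fx"],s["fy"]]+[s["cx"],s["cy"]]
def ray(s,W,uv):
    d=(np.array(uv,float)-[s["cx"],s["cy"]])/[s["fx"],s["fy"]]; a=d.copy()
    for _ in range(20): a=d/(1+s["k1"]*(a**2).sum())
    v=W[:3,:3].T@np.array([a[0],-a[1],-1]); o=-W[:3,:3].T@W[:3,3]; return o,v
def onz(s,W,uv,z):
    o,v=ray(s,W,uv); return o+v*(z-o[2])/v[2]
def crop(s,x0,y0,w,h,f,path):
    cv2.imwrite(path,cv2.resize(s["pixels"][y0:y0+h,x0:x0+w,::-1],None,fx=f,fy=f,interpolation=cv2.INTER_CUBIC))
def fpts(p):  # feeder->world
    x,y,a=p; c,s=np.cos(a),np.sin(a); return lambda Q: np.atleast_2d(Q)@np.array([[c,s,0],[-s,c,0],[0,0,1]])+[x,y,0]
E
python3 - <<'E'
from h import *
import cv2
t,_=cam("top");s,_=cam("scene")
f=lambda i,x,y:cv2.resize(i["pixels"][y:y+90,x:x+133,::-1],None,fx=6,fy=6,interpolation=cv2.INTER_CUBIC)
g=lambda im:np.clip(im.astype(float)*1.7,0,255)
cv2.imwrite("pics/c_top.png",g(f(t,133,145)));cv2.imwrite("pics/c_sc.png",g(f(s,290,128)))
E
```

```text
[ WARN:0@1.921] global loadsave.cpp:1063 imwrite_ Unsupported depth image for selected encoder is fallbacked to CV_8U.
```

View pics/c_top.png

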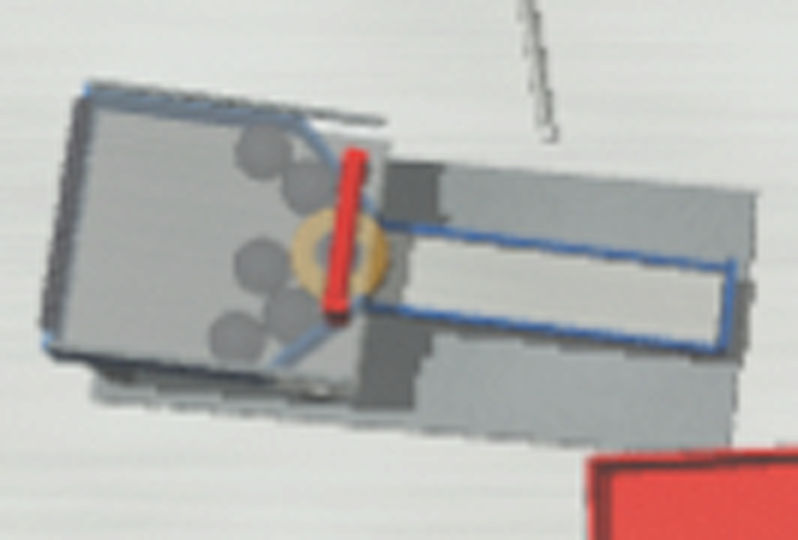

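View pics/c_sc.png

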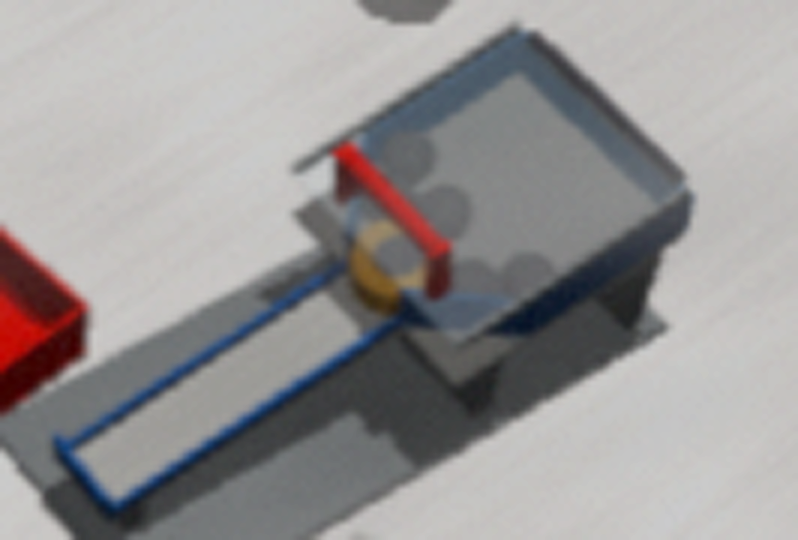

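```bash
cat > fit.py <<'E'
from h import *
t,Wt=cam("top");s,Ws=cam("scene")
T=np.array([[355,152],[337,316],[735,262],[722,350],[88,90],[47,343]])/6+[133,145]
S=np.array([[443,250],[343,150],[115,510],[63,445],[687,190],[522,30]])/6+[290,128]
def res(q,full=False):
    Q=np.array([[35,-1.5,135],[-35,-1.5,135],[q[3],-185,53],[-q[3],-185,53],[q[4],148,118],[-q[4],148,118]])
    P=fpts(q[:3])(Q); e=np.r_[proj(t,Wt,P)-T,proj(s,Ws,P)-S]
    return e if full else e.ravel()
o=least_squares(res,[600,200,-.1,22,70],loss="soft_l1"); print(o.x); print(res(o.x,1).round(1).tolist())
np.save("feeder.npy",o.x[:3])
F=fpts(o.x[:3])
print("throat",F([0,0,62]),"lane_end",F([0,-184,33]),"bar",F([0,-1.5,135]),"hinge",F([0,145,119]))
k=.7
for n,c,z in(("pan",[(452,268),(507,273),(502,348),(444,342)],40),("rej",[(330,315),(386,314),(388,365),(332,366)],45),("spray",[(143,353)],190),("cup",[(436,213)],60),("drv",[(310,160),(320,240)],10)):
    P=np.array([onz(t,Wt,np.array(u)*k,z) for u in c]);print(n,P.mean(0).round(),P[:,:2].round().tolist())
c=F([0,0,62])
for u in [(265,152),(308,185),(262,265),(290,312),(238,338)]:
    print("ball",onz(t,Wt,np.array(u)/6+[133,145],82).round())
E
python3 fit.py
```

```text
[ 5.84287723e+02  1.03984256e+02 -8.45317801e-02  2.36162427e+01
  6.63269899e+01]
[[0.2, 1.3], [0.3, -3.2], [-1.2, -1.8], [-0.4, -1.9], [-1.2, -0.4], [-0.6, -0.3], [-2.2, 0.7], [-0.1, 2.4], [-0.6, -1.8], [-1.0, -1.6], [-0.2, -0.3], [-0.5, 0.0]]
throat [[584.28772255 103.98425639  62.        ]] lane_end [[568.75239205 -79.35873777  33.        ]] bar [[584.16107583 102.48961242 135.        ]] hinge [[596.53023843 248.46650722 119.        ]]
pan [ 504. -332.   40.] [[593.0, -280.0], [582.0, -404.0], [413.0, -386.0], [427.0, -259.0]]
rej [431. -74.  45.] [[486.0, -10.0], [488.0, -132.0], [377.0, -137.0], [375.0, -16.0]]
spray [388. 341. 190.] [[388.0, 341.0]]
cup [ 715. -245.   60.] [[715.0, -245.0]]
drv [766.  34.  10.] [[865.0, 48.0], [667.0, 20.0]]
ball [639. 158.  82.]
ball [621. 135.  82.]
ball [578. 157.  82.]
ball [553. 141.  82.]
ball [540. 168.  82.]
```

```bash
cat >> h.py <<'E'
def goto(P,yaw=175.16,rx=0.0):
    """tool-axes turn (deg) and shift (mm) to a tool-down pose (rx: extra tilt about the tool's x); shift before turn"""
    st=r.sense(); R0=Rn.from_euler("xyz",st["tcp_rot"],degrees=True)
    R1=Rn.from_euler("xyz",[180,0,yaw],degrees=True)*Rn.from_rotvec([rx,0,0],degrees=True)
    d=np.array(P)-st["tool_pos"]
    print("turn",(R0.inv()*R1).as_rotvec(degrees=True).round(2),"shift then turn",R0.inv().apply(d).round(1),"turn then shift",R1.inv().apply(d).round(1))
E
python3 - <<'E'
from h import *
goto([582,102,300])
E
```

```text
turn [-2.000e-02 -1.000e-02 -1.492e+01] shift then turn [-513.3 -307.2  -68.8] turn then shift [-416.9 -428.9  -68.9]
```

```bash
python3 -m jog '[[0,0,-7.5,0,0,-40,-0.3],[0,0,-7.4,0,0,-30,-0.3]]'
```

```text
time: 0.55
tool_pos: [202.6, 564.3, 301.9]
tcp_rot: [-179.9, -0.0, 175.4]
ft_force: [0.2, 0.5, 1.1]
finger_gap: 59.1
grip_force: 0.0
```

```bash
python3 -m jog '[[0,0,0,-30,-30,0,-0.3],[0,0,0,-30,-30,0,-0.3],[0,0,0,-30,-30,0,-0.3],[0,0,0,-30,-30,0,-0.3],[0,0,0,-30,-30,0,-0.3]]' >/dev/null; python3 -m jog '[[0,0,0,-30,-30,0,-0.3],[0,0,0,-30,-30,0,-0.3],[0,0,0,-30,-30,0,-0.3],[0,0,0,-30,-30,0,-0.3],[0,0,0,-30,-30,0,-0.3]]' >/dev/null;  python3 -m jog '[[0,0,0,-30,-30,0,-0.3],[0,0,0,-30,-30,0,0.2],[0,0,0,-30,-33,10,0.2],[0,0,0,-27,-36,30,0.2],[0,0,0,0,0,20,0.2]]'
python3 - <<'E'
from h import *
st=r.sense(); s,_=cam("wrist"); W=w2c_wrist(s,st)
np.savez("w1.npz",W=W); print(st["tool_pos"],st["tcp_rot"]); crop(s,0,0,560,420,1.4,"pics/w1.png")
F=fpts(np.load("feeder.npy"))
print((proj(s,W,F([[35,-1.5,135],[-35,-1.5,135],[0,-187,53],[0,145,119]]))*1.4).round())
E
```

```text
time: 2.05
tool_pos: [582.0, 100.1, 241.9]
tcp_rot: [-179.9, 0.0, 174.9]
ft_force: [-1.5, 1.0, -1.1]
finger_gap: 33.8
grip_force: 0.0
[582.02847654 100.09772216 241.94341421] [-1.79899270e+02  1.28613156e-02  1.74872905e+02]
[[396. 342.]
 [396. 232.]
 [164. 260.]
 [620. 281.]]
```

View pics/w1.png

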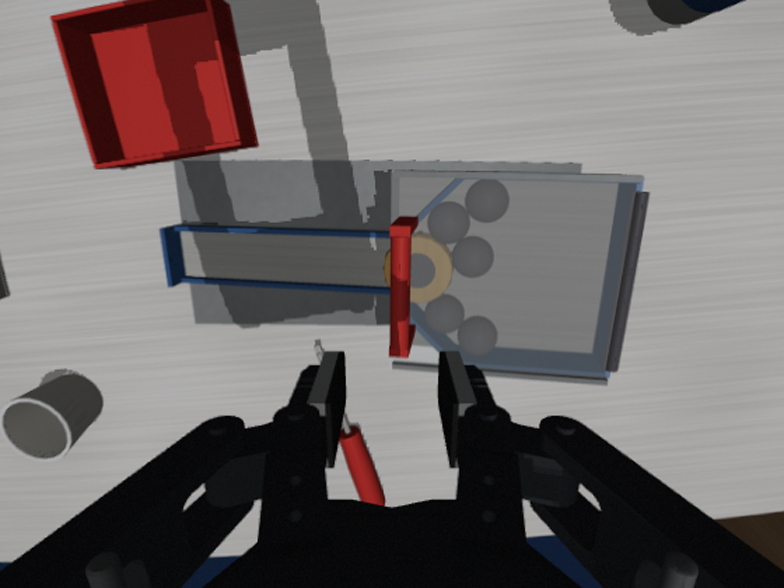

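```bash
python3 - <<'E'
from h import *
p=np.load("feeder.npy"); F=fpts(p); d=F([0,2,0])-F([0,0,0]); p[:2]+=d[0,:2]; np.save("feeder.npy",p); F=fpts(p)
goto(F([1,-.5,117])[0])
E
```

```text
turn [-0.09 -0.36 -0.24] shift then turn [ -6.5   4.1 120.7] turn then shift [ -5.8   3.9 120.7]
```

```bash
python3 -m jog '[[0,0,-0.2,-4,4,30,0.2],[0,0,0,0,0,40,0.2],[0,0,0,0,0,35,0.2],[0,0,0,0,0,16,0.2],[0,0,0,0,0,0,0.2]]'; python3 -m jog '[[0,0,0,0,0,0,1],[0,0,0,0,0,0,1],[0,0,0,0,0,0,1],[0,0,0,0,0,0,1]]' 30
```

```text
time: 2.6
tool_pos: [582.4, 108.7, 120.1]
tcp_rot: [-180.0, -0.3, 175.4]
ft_force: [-0.1, -0.0, 0.7]
finger_gap: 34.2
grip_force: 0.0
time: 3.0
tool_pos: [585.0, 104.7, 124.9]
tcp_rot: [-179.7, 0.1, 175.2]
ft_force: [-5.1, -17.2, 0.9]
finger_gap: 10.7
grip_force: 31.6
```

```bash
python3 -m jog '[[0,0,0,0,0,0,1],[0,0,0,0,0,0,1]]'; python3 - <<'E'
from h import *
for _ in range(3): st=r.sense(); print(st["tool_pos"].round(1),st["tcp_rot"].round(2),st["ft_force"].round(1),st["joint_pos"].round(2))
E
```

```text
time: 3.2
tool_pos: [585.0, 104.7, 124.9]
tcp_rot: [-179.7, 0.1, 175.2]
ft_force: [-5.6, -18.2, 0.0]
finger_gap: 11.0
grip_force: 31.6
[585.  104.7 124.9] [-1.7968e+02  7.0000e-02  1.7524e+02] [ -5.6 -18.2   0. ] [  5.4   10.8   92.91  -0.33  76.28 -79.76]
[585.  104.7 124.9] [-1.7968e+02  7.0000e-02  1.7524e+02] [ -5.6 -18.2   0. ] [  5.4   10.8   92.91  -0.33  76.28 -79.76]
[585.  104.7 124.9] [-1.7968e+02  7.0000e-02  1.7524e+02] [ -5.6 -18.2   0. ] [  5.4   10.8   92.91  -0.33  76.28 -79.76]
```

```bash
python3 -m jog '[[0,0,0,0,-3,0,1],[0,0,0,0,2,-11,1],[0,0,0,0,2.2,-11.4,1],[0,0,0,0,3.8,-10.7,1],[0,0,0,0,3.8,-10.8,1]]'; python3 -m jog '[[0,0,0,0,5.3,-9.9,1],[0,0,0,0,5.4,-9.9,1]]';python3 -m jog '[[0,0,0,0,0,0,1]]'
```

```text
time: 3.7
tool_pos: [586.1, 116.9, 169.1]
tcp_rot: [-180.0, 0.1, 175.3]
ft_force: [0.5, -1.5, -3.7]
finger_gap: 10.5
grip_force: 30.2
time: 3.9
tool_pos: [587.1, 127.4, 189.1]
tcp_rot: [-179.9, 0.2, 175.3]
ft_force: [1.7, -5.3, -2.0]
finger_gap: 10.6
grip_force: 29.8
time: 4.0
tool_pos: [587.3, 128.3, 190.3]
tcp_rot: [180.0, 0.2, 175.4]
ft_force: [-3.1, -7.8, 2.6]
finger_gap: 10.8
grip_force: 30.3
```

```bash
python3 -m jog '[[0,0,0,0,6.9,-9.1,1],[0,0,0,0,6.9,-9.1,1],[0,0,0,0,8.2,-7.9,1],[0,0,0,0,8.2,-7.9,1]]'; python3 -m jog '[[0,0,0,0,9.3,-6.6,1],[0,0,0,0,9.4,-6.5,1],[0,0,0,0,10.2,-5,1],[0,0,0,0,10.3,-5,1]]';python3 -m jog '[[0,0,0,0,10.8,-3.4,1],[0,0,0,0,10.8,-3.3,1],[0,0,0,0,11.3,-1.7,1],[0,0,0,0,11.3,-1.6,1]]'; python3 -m jog '[[0,0,0,0,11.4,0.1,1],[0,0,0,0,11.4,0.1,1],[0,0,0,0,0,0,1]]'
```

```text
time: 4.4
tool_pos: [590.0, 157.1, 223.8]
tcp_rot: [-179.9, 0.3, 175.3]
ft_force: [0.9, -7.7, 1.4]
finger_gap: 10.3
grip_force: 29.2
time: 4.8
tool_pos: [593.8, 196.9, 247.8]
tcp_rot: [180.0, 0.4, 175.3]
ft_force: [2.5, -5.4, 5.3]
finger_gap: 11.0
grip_force: 30.1
time: 5.2
tool_pos: [597.8, 241.7, 257.4]
tcp_rot: [179.9, 0.4, 175.3]
ft_force: [7.8, -3.1, 0.1]
finger_gap: 10.9
grip_force: 29.8
time: 5.5
tool_pos: [599.7, 265.9, 257.0]
tcp_rot: [179.8, 0.5, 175.4]
ft_force: [7.4, -0.2, 2.9]
finger_gap: 10.8
grip_force: 30.3
```

```bash
python3 -m jog '[[0,0,0,0,0,0,0.4],[0,0,0,0,0,0,0.4],[0,0,0,0,0,0,0.4]]'; python3 -m jog '[[0,0,0,0,0,-15,0.4],[0,0,0,0,0,-25,0.4],[0,0,0,0,0,-30,0.4],[0,0,0,0,0,-20,0.4]]'; python3 -m jog '[[0,0,0,0,0,0,0.4],[0,0,0,0,0,0,0.4],[0,0,0,0,0,0,0.4],[0,0,0,0,0,0,0.4],[0,0,0,0,0,0,0.4]]' >/dev/null; python3 -m jog '[[0,0,0,0,0,0,0.4],[0,0,0,0,0,0,0.4],[0,0,0,0,0,0,0.4],[0,0,0,0,0,0,0.4],[0,0,0,0,0,0,0.4]]'
python3 - <<'E'
from h import *
s,W=cam("scene"); crop(s,270,70,160,150,4,"pics/s2.png"); F=fpts(np.load("feeder.npy"))
print((proj(s,W,F([[35,158,265],[-35,158,265],[0,0,62]]))-[270,70])*4)
E
```

```text
time: 5.8
tool_pos: [597.0, 264.2, 253.8]
tcp_rot: [180.0, 0.0, 175.4]
ft_force: [-0.6, 0.1, 0.1]
finger_gap: 25.5
grip_force: 0.0
time: 6.2
tool_pos: [597.4, 264.0, 347.1]
tcp_rot: [179.9, 0.2, 175.3]
ft_force: [0.6, -0.6, 0.9]
finger_gap: 25.5
grip_force: 0.0
time: 7.2
tool_pos: [597.2, 263.9, 343.2]
tcp_rot: [180.0, 0.0, 175.3]
ft_force: [0.7, -0.0, -0.0]
finger_gap: 25.6
grip_force: 0.0
[[563.18409674 192.88724934]
 [498.37444308 136.10718216]
 [328.72014741 427.69457338]]
```

View pics/s2.png

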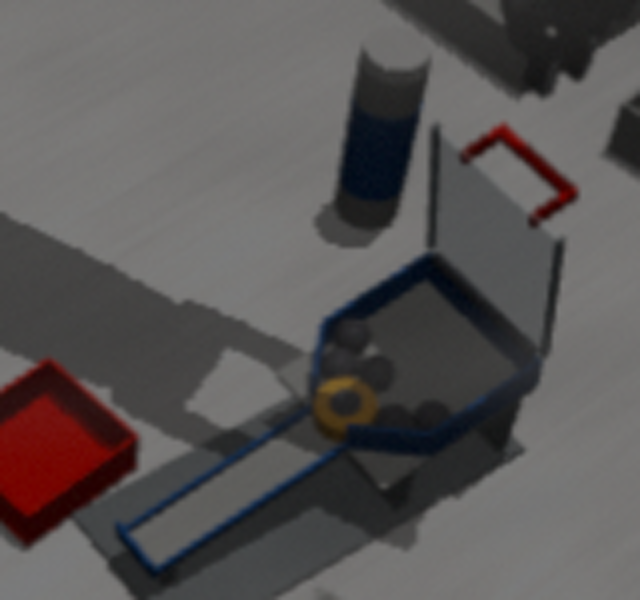

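```bash
python3 - <<'E'
from h import *
F=fpts(np.load("feeder.npy")); goto(F([0,-45,120])[0])
E
```

```text
turn [0.   0.   0.18] shift then turn [   0.  -203.4  223.2] turn then shift [  -0.7 -203.4  223.2]
```

```bash
python3 -m jog '[[0,0,0,0,-45,0,1],[0,0,0,0,-45,0,1],[0,0,0,0,-45,10,1],[0,0,0,0,-45,50,1],[0,0,0,0,-23.4,50,1]]'; python3 -m jog '[[0,0,0,0,0,50,1],[0,0,0,0,0,40,1],[0,0,0,0,0,23,1],[0,0,0,0,0,0,1],[0,0,0,0,0,0,1]]' 
python3 - <<'E'
from h import *
F=fpts(np.load("feeder.npy")); goto(F([0,-45,60])[0])
st=r.sense(); s,_=cam("wrist"); W=w2c_wrist(s,st); crop(s,60,80,420,320,1.9,"pics/w2.png")
print(((proj(s,W,F([[0,0,62],[20,0,62],[-20,0,62],[0,-45,55],[0,12,84]]))-[60,80])*1.9).round())
E
```

```text
time: 7.75
tool_pos: [583.1, 72.3, 252.7]
tcp_rot: [180.0, 0.4, 175.2]
ft_force: [0.7, 0.2, 0.2]
finger_gap: -0.3
grip_force: 0.0
time: 8.25
tool_pos: [581.9, 74.9, 138.4]
tcp_rot: [180.0, -0.0, 175.4]
ft_force: [0.6, -0.2, 1.3]
finger_gap: 0.2
grip_force: 0.0
turn [ 0.   -0.    0.19] shift then turn [  0.1 -13.8  78.4] turn then shift [  0.1 -13.8  78.4]
[[495. 259.]
 [493. 305.]
 [497. 210.]
 [383. 253.]
 [535. 279.]]
```

View pics/w2.png

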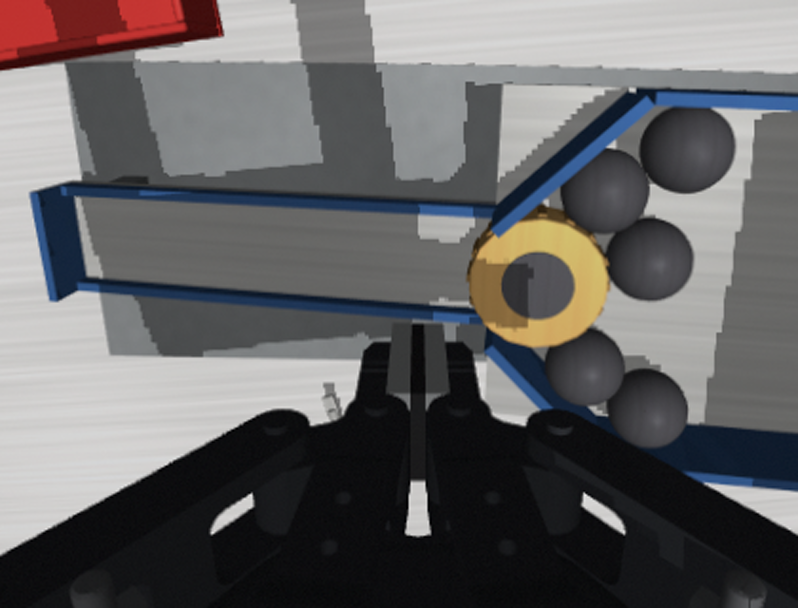

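```bash
python3 -m jog '[[0,0,0,0,-14,30,1],[0,0,0,0,0,30,1],[0,0,0,0,0,15,1],[0,0,0,0,0,0,1],[0,0,0,0,0,0,1]]' 
python3 - <<'E'
from h import *
F=fpts(np.load("feeder.npy")); goto(F([0,-45,60])[0]); print(r.sense()["ft_force"])
E
```

```text
time: 8.8
tool_pos: [581.8, 61.2, 64.5]
tcp_rot: [180.0, 0.1, 175.4]
ft_force: [-0.6, -0.3, 1.1]
finger_gap: 0.3
grip_force: 0.0
turn [0.02 0.11 0.2 ] shift then turn [ 1.1 -0.1  4.5] turn then shift [ 1.1 -0.1  4.5]
[-0.59396905 -0.3140609   1.12696029]
```

```bash
python3 -m jog '[[0,0,0,0,8,1,1],[0,0,0,0,8,-1.3,1],[0,0,0,0,8,-1.3,1],[0,0,0,0,8,-1.3,1],[0,0,0,0,8,-1.3,1]]'; python3 -m jog '[[0,0,0,0,8,-1.3,1],[0,0,0,0,8,-1.3,1],[0,0,0,0,8,-1.3,1],[0,0,0,0,8,-1.3,1],[0,0,0,0,6,-1,1]]'; python3 -m jog '[[0,0,0,0,5,-0.8,1],[0,0,0,0,3,-0.5,1],[0,0,0,0,0,0,1],[0,0,0,0,0,0,1]]'
python3 - <<'E'
from h import *
F=fpts(np.load("feeder.npy")); goto(F([0,35,75])[0])
st=r.sense(); s,_=cam("wrist"); W=w2c_wrist(s,st); crop(s,60,80,420,320,1.9,"pics/w3.png")
E
```

```text
time: 9.3
tool_pos: [584.3, 101.6, 67.6]
tcp_rot: [-180.0, 0.1, 175.4]
ft_force: [0.1, -2.0, 1.4]
finger_gap: 0.2
grip_force: 1.1
time: 9.8
tool_pos: [586.9, 139.5, 73.1]
tcp_rot: [180.0, -0.0, 175.4]
ft_force: [0.4, -2.1, 0.3]
finger_gap: 0.1
grip_force: 0.9
time: 10.2
tool_pos: [587.4, 146.7, 74.2]
tcp_rot: [180.0, -0.0, 175.3]
ft_force: [-0.1, 0.6, -0.4]
finger_gap: 0.1
grip_force: 0.0
turn [ 0.01 -0.02  0.19] shift then turn [-0.4 -5.8 -0.8] turn then shift [-0.5 -5.8 -0.8]
```

View pics/w3.png

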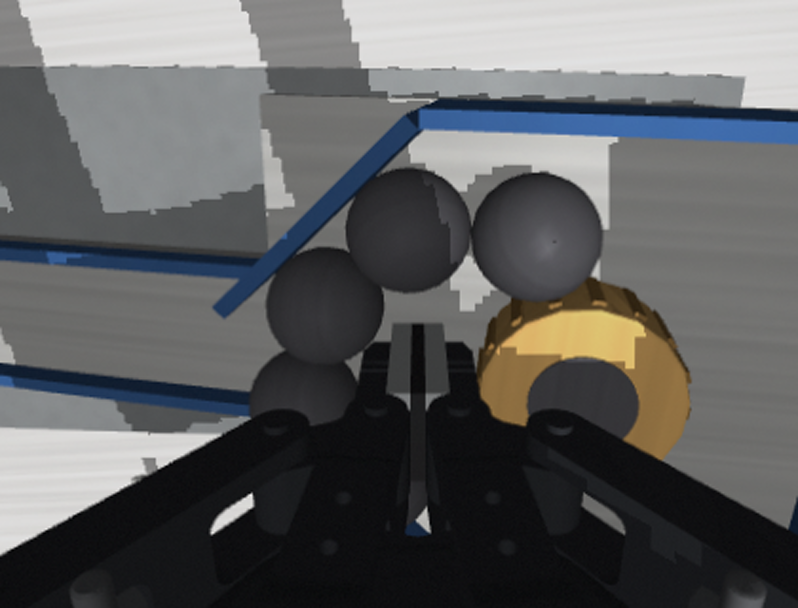

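```bash
python3 -m jog '[[0,0,0,0,0,-20,1],[0,0,0,0,0,-40,1],[0,0,0,0,0,-40,1],[0,0,0,0,0,-30,1],[0,0,0,0,0,0,1]]' ; python3 -m jog '[[0,0,0,0,-15,0,1],[0,0,0,0,-15,0,1],[0,0,0,0,0,0,1],[0,0,0,0,0,0,1],[0,0,0,0,0,0,1]]'
python3 - <<'E'
from h import *
st=r.sense(); s,_=cam("wrist"); W=w2c_wrist(s,st); crop(s,0,0,560,420,1.4,"pics/w4.png"); np.save("w4.npy",W)
E
```

```text
time: 10.75
tool_pos: [590.7, 146.9, 210.9]
tcp_rot: [179.9, 0.5, 175.3]
ft_force: [0.4, -0.5, 0.9]
finger_gap: 0.1
grip_force: 0.0
time: 11.25
tool_pos: [584.8, 116.5, 203.5]
tcp_rot: [-180.0, -0.1, 175.3]
ft_force: [-0.1, 0.1, 0.2]
finger_gap: -0.2
grip_force: 0.0
```

View pics/w4.png

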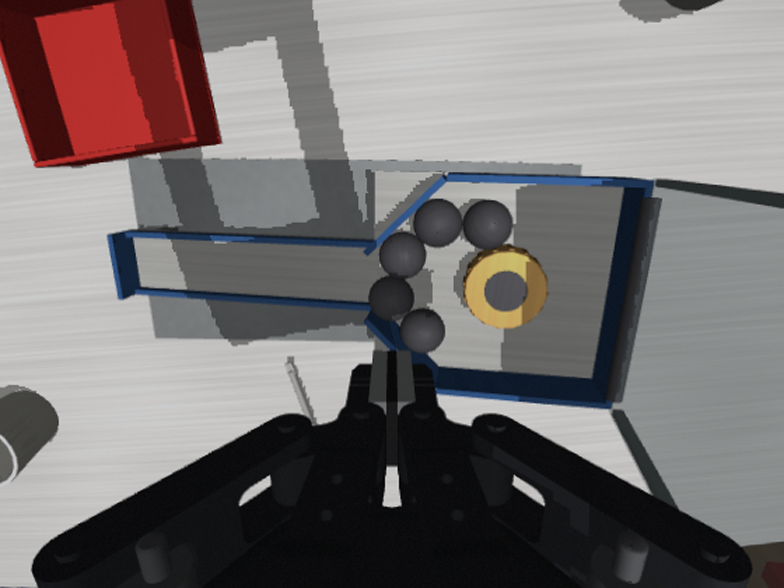

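```bash
python3 - <<'E'
from h import *
W=np.load("w4.npy"); s,_=cam("wrist"); p=np.load("feeder.npy"); F=fpts(p)
c,sn=np.cos(p[2]),np.sin(p[2])
for n,u,h in(("b",(402,255),15),("b",(391,298),15),("b",(422,330),15),("b",(437,223),15),("b",(487,224),15),("cap",(506,288),22)):
    z=70+h
    for _ in range(5):
        P=onz(s,W,np.array(u)/1.4,z); d=P[:2]-p[:2]; l=[c*d[0]+sn*d[1],-sn*d[0]+c*d[1]]; z=62+.158*l[1]+h
    print(n,np.round(l,1))
goto(F([6,-45,58])[0])
E
```

```text
b [-16.4  17.3]
b [12.8 10.4]
b [34.1 31.2]
b [-37.4  38.6]
b [-37.6  68.4]
cap [ 0.1 80.8]
turn [ 0.   -0.04  0.2 ] shift then turn [ -6.3 -56.  145.9] turn then shift [ -6.4 -55.9 146. ]
```

```bash
python3 -m jog '[[0,0,0,-6,-50,20,1],[0,0,0,0,-7,40,1],[0,0,0,0,0,45,1],[0,0,0,0,0,35,1],[0,0,0,0,0,0,1]]'; python3 -m jog '[[0,0,0,0,0,0,1],[0,0,0,0,0,0,1]]'; python3 - <<'E'
from h import *
F=fpts(np.load("feeder.npy"));goto(F([6,-45,60])[0])
E
```

```text
time: 11.85
tool_pos: [581.4, 63.4, 59.6]
tcp_rot: [-179.9, -0.6, 175.4]
ft_force: [-0.7, -0.3, -1.1]
finger_gap: -0.1
grip_force: 0.0
time: 12.05
tool_pos: [588.4, 63.6, 68.9]
tcp_rot: [180.0, 0.2, 175.4]
ft_force: [0.4, 0.4, 0.9]
finger_gap: -0.1
grip_force: 0.0
turn [0.03 0.24 0.21] shift then turn [ 1.6 -3.2  8.9] turn then shift [ 1.5 -3.2  8.9]
```

```bash
python3 -m jog '[[0,0,0,1,8,4,1],[0,0,0,0,10,-1.6,1],[0,0,0,0,10,-1.6,1],[0,0,0,0,10,-1.6,1],[0,0,0,0,10,-1.6,1]]'; python3 -m jog '[[0,0,0,0,0,0,1],[0,0,0,0,0,-20,1],[0,0,0,0,0,-45,1],[0,0,0,0,0,-45,1],[0,0,0,0,0,-30,1]]'; python3 -m jog '[[0,0,0,0,0,0,1],[0,0,0,0,0,0,1],[0,0,0,0,0,0,1],[0,0,0,0,0,0,1],[0,0,0,0,0,0,1]]'
python3 - <<'E'
from h import *
st=r.sense(); s,_=cam("wrist"); W=w2c_wrist(s,st); crop(s,0,0,560,420,1.4,"pics/w5.png"); np.save("w5.npy",W)
E
```

```text
time: 12.55
tool_pos: [589.6, 112.4, 68.9]
tcp_rot: [180.0, 0.0, 175.4]
ft_force: [-0.1, -0.7, -0.6]
finger_gap: -0.4
grip_force: 0.3
time: 13.05
tool_pos: [590.2, 111.3, 212.1]
tcp_rot: [180.0, 0.2, 175.3]
ft_force: [0.7, -0.6, -0.1]
finger_gap: -0.1
grip_force: 0.0
time: 13.55
tool_pos: [588.4, 111.1, 206.6]
tcp_rot: [-180.0, -0.2, 175.3]
ft_force: [-0.6, -0.3, -0.4]
finger_gap: 0.3
grip_force: 0.0
```

View pics/w5.png

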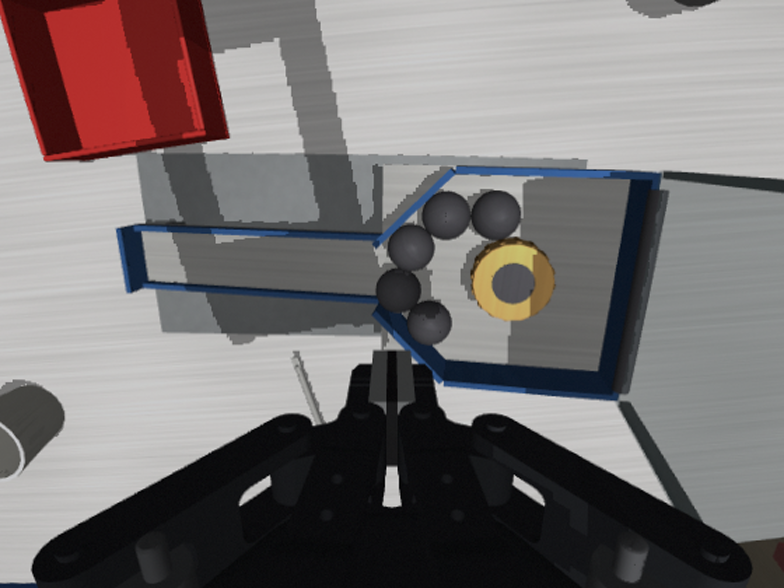

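```bash
python3 -m jog '[[0,0,0,0,-45,20,1],[0,0,0,0,-5,45,1],[0,0,0,0,0,45,1],[0,0,0,0,0,33,1],[0,0,0,0,0,0,1]]'; python3 -m jog '[[0,0,0,0,0,0,1],[0,0,0,0,0,0,1]]'; python3 - <<'E'
from h import *
F=fpts(np.load("feeder.npy"));goto(F([6,-45,60])[0])
E
```

```text
time: 14.1
tool_pos: [580.1, 61.1, 58.8]
tcp_rot: [-179.9, -0.7, 175.3]
ft_force: [-1.0, -0.9, -0.6]
finger_gap: 0.2
grip_force: 0.0
time: 14.3
tool_pos: [587.2, 61.5, 68.1]
tcp_rot: [180.0, 0.2, 175.4]
ft_force: [-0.1, -0.7, 0.6]
finger_gap: -0.1
grip_force: 0.0
turn [0.02 0.22 0.2 ] shift then turn [ 0.5 -1.   8.1] turn then shift [ 0.4 -1.   8.1]
```

```bash
python3 -m jog '[[0,0,0,0,11,3,1],[0,0,0,0,11,-1.7,1],[0,0,0,0,11,-1.7,1],[0,0,0,0,11,-1.7,1],[0,0,0,0,11,-1.7,1]]'; python3 -m jog '[[0,0,0,-7,7,-1.1,1],[0,0,0,-6,7,-1.1,1],[0,0,0,-6,4,-0.7,1],[0,0,0,0,0,0,1],[0,0,0,0,0,0,1]]'; python3 -m jog '[[0,0,0,0,0,0,1],[0,0,0,0,0,0,1],[0,0,0,0,0,0,1],[0,0,0,0,0,0,1],[0,0,0,0,0,0,1]]'
cat >> h.py <<'E'
def blobs(s,W,show=None):
    """dark ball-like blobs in a camera picture -> feeder x,y (assuming on feeder floor)"""
    p=np.load("feeder.npy"); c,sn=np.cos(p[2]),np.sin(p[2])
    g=cv2.cvtColor(s["pixels"],cv2.COLOR_RGB2HSV); P0=s["pixels"].astype(int)
    m=((P0.max(2)<75)&(P0.max(2)-P0.min(2)<14)).astype(np.uint8)*255
    m=cv2.morphologyEx(m,cv2.MORPH_OPEN,np.ones((3,3),np.uint8))
    out=[]
    cs=cv2.HoughCircles(cv2.medianBlur(cv2.cvtColor(s["pixels"],cv2.COLOR_RGB2GRAY),3),cv2.HOUGH_GRADIENT,1,12,param1=120,param2=14,minRadius=5,maxRadius=30)
    for x,y,rad in (cs[0] if cs is not None else []):
        z=70.
        for _ in range(5):
            Q=onz(s,W,(x,y),z); d=Q[:2]-p[:2]; l=[c*d[0]+sn*d[1],-sn*d[0]+c*d[1]]; z=62+.158*l[1]+15
        depth=-(W[:3,:3]@Q+W[:3,3])[2]; R=rad*depth/s["fx"]
        mm=np.zeros(m.shape,np.uint8); cv2.circle(mm,(int(x),int(y)),max(2,int(rad*.6)),255,-1)
        dark=P0[mm>0].mean(); ch=(P0.max(2)-P0.min(2))[mm>0].mean()
        if -75<l[0]<75 and -200<l[1]<160 and 11<R<19 and dark<100 and ch<22: out.append((round(l[0]),round(l[1]),round(R,1),int(dark)))
    return sorted(out,key=lambda a:a[1])
E
python3 - <<'E'
from h import *
st=r.sense(); s,_=cam("wrist"); W=w2c_wrist(s,st); print(blobs(s,W)); crop(s,0,0,560,420,1.4,"pics/w6.png")
W=np.load("w5.npy"); im=cv2.imread("pics/w5.png"); s["pixels"]=cv2.resize(im,(560,420),interpolation=cv2.INTER_AREA)[:,:,::-1].copy(); print(blobs(s,W))
F=fpts(np.load("feeder.npy"));goto(F([25,30,74])[0])
E
```

```text
time: 14.8
tool_pos: [590.0, 117.5, 69.7]
tcp_rot: [180.0, 0.0, 175.4]
ft_force: [-0.9, -1.7, 0.1]
finger_gap: 0.1
grip_force: 0.3
time: 15.3
tool_pos: [610.2, 132.4, 71.8]
tcp_rot: [-180.0, -0.0, 175.3]
ft_force: [-0.5, -1.0, -0.2]
finger_gap: -0.1
grip_force: 0.3
time: 15.8
tool_pos: [610.0, 132.5, 72.1]
tcp_rot: [-180.0, 0.0, 175.3]
ft_force: [-1.0, -0.5, 0.1]
finger_gap: -0.3
grip_force: 0.3
[(7, -121, np.float64(14.3), 52), (8, -65, np.float64(15.4), 47), (30, -24, np.float64(14.2), 86), (0, 91, np.float64(12.4), 87)]
[(13, 10, np.float64(15.4), 44), (34, 31, np.float64(14.2), 66), (-38, 39, np.float64(14.7), 71), (-40, 68, np.float64(15.0), 71)]
turn [-0.    0.01  0.18] shift then turn [-1.7  1.4 -1.9] turn then shift [-1.7  1.4 -1.9]
```

```bash
python3 -m jog '[[0,0,0,0,0,-20,1],[0,0,0,0,0,-45,1],[0,0,0,7,-10,-45,1],[0,0,0,8,-20,-30,1],[0,0,0,8,0,0,1]]'; python3 -m jog '[[0,0,0,0,0,0,1],[0,0,0,0,0,0,1],[0,0,0,0,0,0,1],[0,0,0,0,0,0,1],[0,0,0,0,0,0,1]]'
python3 - <<'E'
from h import *
st=r.sense(); s,_=cam("wrist"); W=w2c_wrist(s,st); print(blobs(s,W)); crop(s,0,0,560,420,1.4,"pics/w7.png"); np.save("w7.npy",W)
s,W=cam("top"); print(blobs(s,W));
E
```

```text
time: 16.35
tool_pos: [587.7, 103.2, 218.9]
tcp_rot: [179.9, 0.6, 175.3]
ft_force: [0.6, 1.2, -0.3]
finger_gap: -0.0
grip_force: 0.0
time: 16.85
tool_pos: [584.5, 104.8, 211.0]
tcp_rot: [-180.0, -0.1, 175.4]
ft_force: [-0.2, -0.4, 0.4]
finger_gap: -0.3
grip_force: 0.0
[(7, -141, np.float64(14.6), 39), (6, -115, np.float64(18.1), 39), (-6, -87, np.float64(16.2), 40), (-6, -57, np.float64(15.2), 41), (-2, 92, np.float64(12.9), 72)]
[]
```

View pics/w7.png

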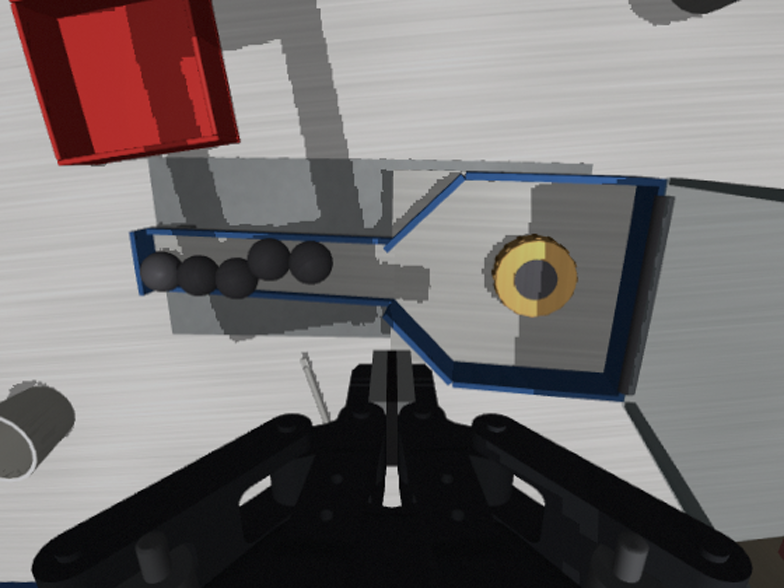

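```bash
cat >> h.py <<'E'
def floorpt(s,W,uv,h):
    p=np.load("feeder.npy"); c,sn=np.cos(p[2]),np.sin(p[2]); z=70
    for _ in range(6):
        P=onz(s,W,uv,z); d=P[:2]-p[:2]; l=np.array([c*d[0]+sn*d[1],-sn*d[0]+c*d[1]]); z=62+.158*l[1]+h
    return np.r_[l,z]
E
python3 - <<'E'
from h import *
W=np.load("w7.npy"); s,_=cam("wrist"); F=fpts(np.load("feeder.npy"))
for u in((161,271),(198,276),(236,278),(269,259),(311,262)): print(floorpt(s,W,np.array(u)/1.4,15).round(1))
c=floorpt(s,W,np.array((536,276))/1.4,22*1.0); print("cap top",c.round(1))
n=np.array([0,-np.sin(.157),np.cos(.157)]); base=c-22*n; print(base)
goto(F(base+n*90)[0],rx=-9); goto(F(base+n*3)[0],rx=-9)
E
```

```text
[   5.2 -172.3   49.8]
[   7.7 -142.5   54.5]
[   7.8 -112.7   59.2]
[ -7.2 -86.5  63.3]
[ -6.3 -56.3  68.1]
cap top [-5.3 88.9 98. ]
[-5.32850956 92.35444019 76.31909126]
turn [-9.01 -0.05  0.19] shift then turn [ 5.4 79.6 46.5] turn then shift [ 5.7 71.3 58.3]
turn [-9.01 -0.05  0.19] shift then turn [  5.3  93.2 132.4] turn then shift [  5.7  71.3 145.3]
```

```bash
cat >> h.py <<'E'
def goto2(P,yaw=235.16,tilt=9.0):
    st=r.sense(); R0=Rn.from_euler("xyz",st["tcp_rot"],degrees=True); p=np.load("feeder.npy")
    R1=Rn.from_rotvec(tilt*np.array([np.cos(p[2]),np.sin(p[2]),0]),degrees=True)*Rn.from_euler("xyz",[180,0,yaw],degrees=True)
    d=np.array(P)-st["tool_pos"]
    print("turn",(R0.inv()*R1).as_rotvec(degrees=True).round(2),"shift then turn",R0.inv().apply(d).round(1),"turn then shift",R1.inv().apply(d).round(1))
E
python3 -m jog '[[0,0,-8.5,0,0,0,-0.5],[0,0,-8.5,0,0,0,-0.5],[0,0,-8.5,0,0,0,-0.5],[0,0,-8.5,0,0,0,-0.5],[0,0,-8.5,0,0,0,-0.5]]' >/dev/null;python3 -m jog '[[0,0,-8.5,0,0,0,-0.5],[0,0,-8.5,0,0,0,-0.5],[0,0,0,0,0,0,-0.5],[0,0,0,0,0,0,-0.5]]'
python3 - <<'E'
from h import *
F=fpts(np.load("feeder.npy"))
b=np.array([-4,91,76.4]);n=np.array([0,-np.sin(.157),np.cos(.157)])
goto2(F(b+90*n)[0]);goto2(F(b+4*n)[0]); print(r.sense()["joint_pos"])
E
```

```text
time: 17.9
tool_pos: [584.8, 104.6, 212.0]
tcp_rot: [-180.0, 0.0, -125.4]
ft_force: [0.0, -0.3, 0.5]
finger_gap: 63.9
grip_force: 0.0
turn [-4.54 -7.77 -0.57] shift then turn [-65.2  43.6  46.7] turn then shift [-58.4  38.8  58.4]
turn [-4.54 -7.77 -0.57] shift then turn [-76.8  50.5 131.7] turn then shift [-58.4  38.8 144.4]
[ 5.19298848e+00  7.07823786e+00  8.77066821e+01  1.18270716e-04
  8.52131496e+01 -1.39392402e+02]
```

```bash
python3 -m jog '[[-2.3,-3.9,-0.3,0,0,0,-0.5],[-2.2,-3.9,-0.3,0,0,0,-0.5],[0,0,0,-29,19,10,-0.5],[0,0,0,-29,20,20,-0.5],[0,0,0,0,0,20,-0.5]]'; python3 -m jog '[[0,0,0,0,0,0,-0.5],[0,0,0,0,0,0,-0.5],[0,0,0,0,0,0,-0.5]]'
python3 - <<'E'
from h import *
st=r.sense(); s,_=cam("wrist"); W=w2c_wrist(s,st); F=fpts(np.load("feeder.npy"))
hsv=cv2.cvtColor(s["pixels"],cv2.COLOR_RGB2HSV); m=cv2.inRange(hsv,(12,90,60),(35,255,255)); m=cv2.morphologyEx(m,cv2.MORPH_OPEN,np.ones((3,3)))
n,l,stt,c=cv2.connectedComponentsWithStats(m); print([(stt[i],c[i].round()) for i in range(1,n) if stt[i,4]>300])
i=1+np.argmax(stt[1:,4]); pts=cv2.findNonZero((l==i).astype(np.uint8)); (cx,cy),R=cv2.minEnclosingCircle(pts); print(cx,cy,R)
q=floorpt(s,W,(cx,cy),14); print(q)
nn=np.array([0,-np.sin(.157),np.cos(.157)]); b=np.r_[q[:2],62+.158*q[1]]+[0,2,0]; print(b)
goto2(F(b+4*nn)[0],yaw=234.6); crop(s,0,0,560,420,1.4,"pics/w8.png")
E
```

```text
time: 18.4
tool_pos: [586.8, 184.7, 174.8]
tcp_rot: [175.5, 8.0, -125.0]
ft_force: [-0.6, -0.4, -1.0]
finger_gap: 64.0
grip_force: 0.0
time: 18.7
tool_pos: [586.8, 180.8, 174.8]
tcp_rot: [175.6, 7.9, -125.0]
ft_force: [-0.8, 0.5, 0.3]
finger_gap: 64.2
grip_force: 0.0
[(array([ 248,  184,   66,   63, 2327], dtype=int32), array([280., 215.]))]
280.2452697753906 215.0188751220703 33.000457763671875
[-3.14413094 90.56603958 90.30943425]
[-3.14413094 92.56603958 76.30943425]
turn [-0.09  0.08  0.75] shift then turn [-2.1  0.7 96.3] turn then shift [-2.2  0.5 96.3]
```

```bash
python3 -m jog '[[0,0,0,-2,0.5,30,-0.5],[0,0,0,0,0,30,-0.5],[0,0,0,0,0,20,-0.5],[0,0,0,0,0,14,-0.5],[0,0,0,0,0,0,-0.5]]';  python3 -m jog '[[0,0,0,0,0,0,-0.5],[0,0,0,0,0,0,-0.5]]';python3 - <<'E'
from h import *
F=fpts(np.load("feeder.npy"));nn=np.array([0,-np.sin(.157),np.cos(.157)])
goto2(F(np.array([-3.1,92,76.3])+4*nn)[0],yaw=234.6)
E
```

```text
time: 19.25
tool_pos: [587.1, 197.5, 79.4]
tcp_rot: [175.4, 7.7, -124.9]
ft_force: [-0.1, -0.3, -0.1]
finger_gap: 64.0
grip_force: 0.0
time: 19.45
tool_pos: [589.4, 197.9, 83.0]
tcp_rot: [175.6, 7.9, -124.9]
ft_force: [1.1, -0.1, 0.1]
finger_gap: 64.0
grip_force: 0.0
turn [-0.12  0.12  0.84] shift then turn [ 1.1 -0.3  2.7] turn then shift [ 1.1 -0.3  2.7]
```

```bash
python3 -m jog '[[0,0,0,0,0,3,-0.5],[0,0,0,0,0,0,0.2],[0,0,0,0,0,0,0.4],[0,0,0,0,0,0,0.6],[0,0,0,0,0,0,1]]' 50;  python3 -m jog '[[0,0,0,0,0,0,1],[0,0,0,0,0,0,1]]'; python3 -m jog '[[0,0,0,0,0,-20,1],[0,0,0,0,0,-30,1],[0,0,0,0,0,-40,1],[0,0,0,0,0,-40,1]]'; python3 - <<'E'
from h import *
goto2([431,-74,170],yaw=175,tilt=0)
E
```

```text
time: 19.95
tool_pos: [588.7, 198.5, 79.1]
tcp_rot: [175.6, 7.9, -124.9]
ft_force: [-0.6, -0.9, 5.4]
finger_gap: 47.8
grip_force: 52.5
time: 20.15
tool_pos: [588.7, 198.4, 79.0]
tcp_rot: [175.6, 7.9, -124.9]
ft_force: [-1.2, -1.1, 5.2]
finger_gap: 48.1
grip_force: 52.5
time: 20.55
tool_pos: [585.0, 177.8, 205.9]
tcp_rot: [175.4, 7.7, -124.9]
ft_force: [0.4, 0.7, -3.3]
finger_gap: 47.9
grip_force: 52.7
turn [ 8.22  4.52 60.31] shift then turn [296.8 -17.3  -5.1] turn then shift [ 131.5 -264.3   35.9]
```

```bash
python3 -m jog '[[0,0,0,45,-3,-1,1],[0,0,0,45,-3,-1,1],[0,0,0,45,-3,-1,1],[0,0,0,45,-3,-1,1],[0,0,0,45,-3,-1,1]]'>/dev/null; python3 -m jog '[[0,0,0,45,-2,0,1],[0,0,0,27,0,0,1],[4.1,2.3,0,0,0,0,1],[4.1,2.3,0,0,0,0,1],[0,0,8,0,0,0,1]]'; python3 -m jog '[[0,0,8,0,0,0,1],[0,0,8,0,0,0,1],[0,0,8,0,0,0,1],[0,0,8,0,0,0,1],[0,0,8,0,0,0,1]]'; python3 -m jog '[[0,0,8,0,0,0,1],[0,0,4,0,0,0,1],[0,0,0,0,0,0,1],[0,0,0,0,0,0,1]]'; python3 - <<'E'
from h import *
goto2([431,-74,25],yaw=175,tilt=0)
E
```

```text
time: 21.55
tool_pos: [436.0, -4.5, 179.7]
tcp_rot: [-174.5, -0.2, -137.7]
ft_force: [0.1, 0.4, -3.2]
finger_gap: 48.4
grip_force: 53.0
time: 22.05
tool_pos: [436.3, -5.2, 179.6]
tcp_rot: [-175.8, 3.3, -177.9]
ft_force: [0.7, 0.1, -4.0]
finger_gap: 48.2
grip_force: 53.0
time: 22.45
tool_pos: [436.6, -5.2, 180.0]
tcp_rot: [-176.5, 4.1, 170.5]
ft_force: [0.5, 1.2, -3.4]
finger_gap: 48.4
grip_force: 53.0
turn [-3.64  3.99 -4.6 ] shift then turn [  5.4 -59.2 158.9] turn then shift [ -0.4 -69.  155. ]
```

```bash
python3 -m jog '[[-3.6,4,-4.6,0,0,0,1],[0,0,0,0,-35,0,1],[0,0,0,0,-34,30,1],[0,0,0,0,0,40,1],[0,0,0,0,0,40,1]]'; python3 -m jog '[[0,0,0,0,0,30,1],[0,0,0,0,0,14,1],[0,0,0,0,0,0,1],[0,0,0,0,0,0,1]]'; python3 - <<'E'
from h import *
goto2([431,-74,12],yaw=175,tilt=0)
E
```

```text
time: 22.95
tool_pos: [431.4, -75.4, 69.9]
tcp_rot: [-179.9, 0.2, 174.9]
ft_force: [0.3, 0.4, -4.4]
finger_gap: 48.1
grip_force: 53.4
time: 23.35
tool_pos: [431.2, -74.2, 26.9]
tcp_rot: [-180.0, 0.0, 174.9]
ft_force: [0.1, -0.1, -2.8]
finger_gap: 48.0
grip_force: 53.3
turn [-0.03  0.05 -0.07] shift then turn [ 0.2  0.2 14.9] turn then shift [ 0.2  0.2 14.9]
```

```bash
python3 -m jog '[[0,0,0,0,0,13,1],[0,0,0,0,0,0,1],[0,0,0,0,0,0,0.1],[0,0,0,0,0,0,-0.4],[0,0,0,0,0,0,-0.4]]';python3 -m jog '[[0,0,0,0,0,-30,-0.4],[0,0,0,0,0,-45,-0.4],[0,0,8.5,0,0,-45,-0.4],[0,0,8.5,0,0,-20,-0.2],[0,0,8.5,0,0,0,-0.2]]'; python3 -m jog '[[0,0,8.5,0,0,0,-0.2],[0,0,8.5,0,0,0,-0.2],[0,0,8.5,0,0,0,-0.2],[0,0,8.5,0,0,0,-0.2],[0,0,8.5,0,0,0,-0.2]]' >/dev/null;python3 -m jog '[[0,0,8.5,0,0,0,-0.2],[0,0,8.5,0,0,0,-0.2],[0,0,4.8,0,0,0,-0.2],[0,0,0,0,0,0,-0.2]]'; python3 - <<'E'
from h import *
F=fpts(np.load("feeder.npy"));goto2(F([0,-171,110])[0],yaw=85.16)
E
```

```text
time: 23.85
tool_pos: [432.1, -74.4, 14.6]
tcp_rot: [-179.9, 0.2, 174.9]
ft_force: [0.6, -0.0, 1.2]
finger_gap: 59.7
grip_force: 0.0
time: 24.35
tool_pos: [434.2, -75.0, 159.1]
tcp_rot: [179.9, 0.6, 149.0]
ft_force: [0.1, -0.1, -0.6]
finger_gap: 51.1
grip_force: 0.0
time: 25.25
tool_pos: [431.4, -74.2, 154.3]
tcp_rot: [179.9, 0.0, 85.0]
ft_force: [-0.0, -0.2, 0.3]
finger_gap: 50.9
grip_force: 0.0
turn [ 0.15  9.05 -0.15] shift then turn [ 21.9 137.2  44.6] turn then shift [ 14.2 137.3  47.1]
```

```bash
python3 -m jog '[[0,4.5,0,5,45,0,-0.2],[0,4.5,0,5,45,0,-0.2],[0,0,0,0,45,10,-0.2],[0,0,0,0,2,10,-0.2],[0,0,0,0,0,0,-0.2]]';python3 -m jog '[[0,0,0,0,0,0,-0.2],[0,0,0,0,0,0,-0.2]]'; python3 - <<'E'
from h import *
p=np.load("feeder.npy");F=fpts(p);nn=np.array([0,-np.sin(.157),np.cos(.157)])
st=r.sense(); s,_=cam("wrist"); W=w2c_wrist(s,st); print(blobs(s,W)); crop(s,0,0,560,420,1.4,"pics/w9.png")
goto2(F(np.array([0,-169,35.3])+8*nn)[0],yaw=85.16)
E
```

```text
time: 25.75
tool_pos: [567.7, -72.4, 131.8]
tcp_rot: [-179.8, -9.0, 85.2]
ft_force: [-1.2, 0.1, -0.5]
finger_gap: 51.1
grip_force: 0.0
time: 25.95
tool_pos: [568.3, -72.7, 135.8]
tcp_rot: [179.8, -8.9, 85.1]
ft_force: [0.7, 0.0, 0.4]
finger_gap: 51.4
grip_force: 0.0
[(6, -172, np.float64(16.1), 62), (8, -142, np.float64(16.3), 62), (7, -111, np.float64(15.1), 63), (-7, -86, np.float64(16.0), 61), (-8, -56, np.float64(16.0), 59)]
turn [ 0.21  0.07 -0.02] shift then turn [-5.3  0.5 93.2] turn then shift [-5.4  0.8 93.2]
```

View pics/w9.png

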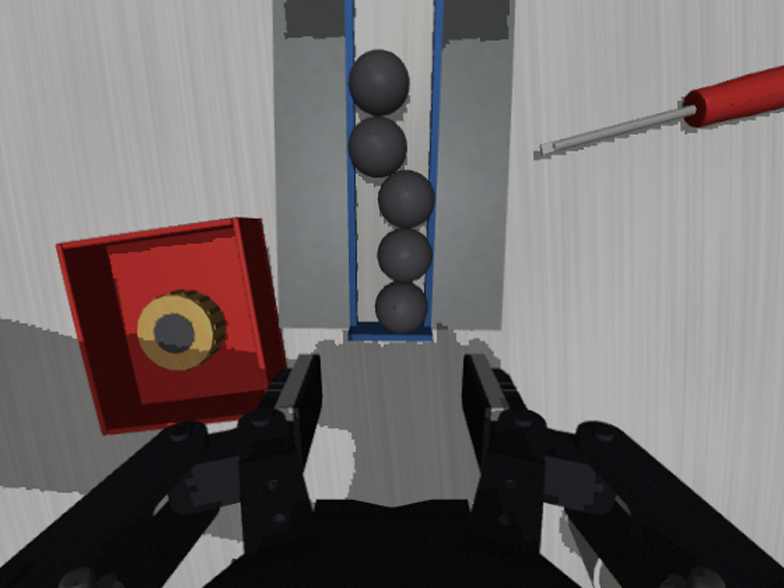

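```bash
python3 -m jog '[[0,0,0,-7,4,30,-0.2],[0,0,0,0,0,30,-0.2],[0,0,0,0,0,20,-0.2],[0,0,0,0,0,9,-0.2],[0,0,0,0,0,0,-0.2]]';python3 -m jog '[[0,0,0,0,0,0,-0.2],[0,0,0,0,0,0,-0.2]]'; python3 - <<'E'
from h import *
p=np.load("feeder.npy");F=fpts(p);nn=np.array([0,-np.sin(.157),np.cos(.157)])
goto2(F(np.array([3,-171,35])+8*nn)[0],yaw=85.16); goto2([504,-332,60],yaw=85.16,tilt=0)
t,W=cam("top"); cv2.imwrite("pics/t3.png",cv2.resize(t["pixels"][:,:,::-1],(800,600)))
im=t["pixels"].astype(int); sub=im[160:280,290:380]; print(im[215,300:370].tolist()[::6])
E
```

```text
time: 26.5
tool_pos: [572.4, -65.9, 45.1]
tcp_rot: [180.0, -9.0, 85.1]
ft_force: [-0.2, 0.9, 0.1]
finger_gap: 51.2
grip_force: 0.0
time: 26.7
tool_pos: [574.6, -66.8, 47.4]
tcp_rot: [179.8, -8.9, 85.1]
ft_force: [0.1, -0.2, -0.4]
finger_gap: 51.3
grip_force: 0.0
turn [ 0.26  0.07 -0.06] shift then turn [-0.  -1.8  4.6] turn then shift [-0.  -1.8  4.6]
turn [ 0.25 -8.93 -0.08] shift then turn [-265.1  -47.4  -54.6] turn then shift [-270.3  -48.   -12.6]
[[89, 90, 87], [108, 109, 107], [92, 93, 91], [122, 124, 120], [123, 125, 122], [120, 122, 118], [120, 123, 119], [121, 123, 120], [119, 121, 117], [128, 130, 127], [135, 137, 134], [136, 137, 134]]
```

Close on the ball, lift, and watch the pan.

```bash
python3 -m jog '[[0,0,0,0,0,4,-0.2],[0,0,0,0,0,0,-0.2],[0,0,0,0,0,0,0.2],[0,0,0,0,0,0,1],[0,0,0,0,0,0,1]]' 40; python3 -m jog '[[0,0,0,0,0,0,1],[0,0,0,0,0,-15,1],[0,0,0,0,0,-25,1],[0,0,0,0,0,-35,1],[0,0,0,0,0,-15,1]]'; python3 - <<'E'
from h import *
goto2([504,-332,100],yaw=85.16,tilt=9); 
E
```

```text
time: 27.25
tool_pos: [573.6, -65.7, 41.7]
tcp_rot: [179.9, -9.0, 85.1]
ft_force: [0.7, -0.8, 0.0]
finger_gap: 27.8
grip_force: 40.2
time: 27.75
tool_pos: [573.7, -80.6, 134.7]
tcp_rot: [179.7, -8.9, 85.1]
ft_force: [1.0, 0.3, -0.5]
finger_gap: 27.6
grip_force: 39.5
turn [ 0.35  0.1  -0.06] shift then turn [-258.7  -47.9   -5.7] turn then shift [-258.7  -48.2   -5.9]
```

```bash
cat >> h.py <<'E'
def pan():
    t,W=cam("top"); a=cv2.imread("pics/top0.png"); b=cv2.resize(t["pixels"][:,:,::-1],(800,600),interpolation=cv2.INTER_CUBIC)
    tm=a[260:356,436:515]; reg=b[190:430,370:590]; best=(0,)
    for ang in range(-40,41,4):
        M=cv2.getRotationMatrix2D((475.5,308),ang,1); q=cv2.warpAffine(a,M,(800,600))[260:356,436:515]
        R=cv2.matchTemplate(reg,q,cv2.TM_CCOEFF_NORMED); _,v,_,l=cv2.minMaxLoc(R)
        if v>best[0]: best=(v,ang,l[0]+370+39.5,l[1]+190+48)
    P=onz(t,W,np.array(best[2:])*.7,40); print("pan",np.round(best,2),P.round(1)); return P
E
python3 -m jog '[[0,0,0,-45,-10,0,1],[0,0,0,-45,-10,0,1],[0,0,0,-45,-10,0,1],[0,0,0,-45,-10,0,1],[0,0,0,-45,-8,0,1]]'; python3 -m jog '[[0,0,0,-33,0,0,1],[0,0,0,0,0,0,1],[0,0,0,0,0,0,1]]'; python3 - <<'E'
from h import *
pan(); goto2([504,-332,40],yaw=85.16,tilt=9); 
s,_=cam("scene"); cv2.imwrite("pics/s4.png",s["pixels"][:,:,::-1])
E
```

```text
time: 28.25
tool_pos: [504.1, -298.4, 95.0]
tcp_rot: [179.9, -9.0, 85.1]
ft_force: [0.6, -0.3, -0.1]
finger_gap: 27.3
grip_force: 39.6
time: 28.55
tool_pos: [501.8, -329.7, 89.6]
tcp_rot: [180.0, -9.0, 85.0]
ft_force: [0.4, 0.3, -1.5]
finger_gap: 27.0
grip_force: 39.6
pan [ 4.000e-01 -2.800e+01  4.435e+02  3.690e+02] [ 367.9 -256.9   40. ]
turn [ 0.06 -0.01 -0.11] shift then turn [-10.7   2.   48.8] turn then shift [-10.7   2.1  48.8]
```

```bash
python3 - <<'E'
from h import *
a=cv2.imread("pics/top0.png");b=cv2.imread("pics/t3.png")
R=cv2.matchTemplate(b[190:430,370:590],a[260:356,436:515],cv2.TM_CCOEFF_NORMED);_,v,_,l=cv2.minMaxLoc(R);print("t3",v,l[0]+370+39.5,l[1]+190+48)
a=cv2.imread("pics/scene0.png");b=cv2.resize(cv2.imread("pics/s4.png"),(800,600),interpolation=cv2.INTER_CUBIC)
R=cv2.matchTemplate(b[240:460,200:450],a[300:398,272:372],cv2.TM_CCOEFF_NORMED);_,v,_,l=cv2.minMaxLoc(R);print("scene",v,l[0]+200-272,l[1]+240-300)
for nm in ("a","b"):
    im={"a":a,"b":b}[nm][290:405,265:380]; print(nm,im.mean())
# wrist: pan rim lines
st=r.sense(); s,_=cam("wrist"); crop(s,0,0,560,420,1.4,"pics/w10.png")
E
```

```text
t3 0.9049744009971619 475.5 308
scene 0.6034727692604065 0 0
a 97.91901701323252
b 83.34265910523
```

```bash
python3 -m jog '[[0,0,0,-8,0,30,1],[0,0,0,0,0,25,1],[0,0,0,0,0,10,1],[0,0,0,0,0,0,1],[0,0,0,0,0,0,0.8]]'; python3 -m jog '[[0,0,0,0,0,0,0.2],[0,0,0,0,0,0,0.1],[0,0,0,0,0,-20,0.1],[0,0,0,0,0,-40,0.1],[0,0,0,0,0,-30,-0.2]]'; python3 -m jog '[[0,0,0,45,8,0,-0.2],[0,0,0,45,10,0,-0.2],[0,0,0,45,10,0,-0.2],[0,0,0,45,10,0,-0.2],[0,0,0,45,10,0,-0.2]]';  python3 -m jog '[[0,0,0,40,10,0,-0.2],[0,0,0,0,0,0,-0.2],[0,0,0,0,0,0,-0.2]]'; cat > chk.py <<'E'
from h import *
p=np.load("feeder.npy");F=fpts(p);nn=np.array([0,-np.sin(.157),np.cos(.157)])
st=r.sense(); s,_=cam("wrist"); W=w2c_wrist(s,st); B=blobs(s,W); print(B)
x=np.clip(B[0][0],-5,5)
goto2(F(np.array([x*.8,-171,35])+6*nn)[0],yaw=85.16); 
a=cv2.imread("pics/top0.png");t,Wt=cam("top");b=cv2.resize(t["pixels"][:,:,::-1],(800,600),interpolation=cv2.INTER_CUBIC);cv2.imwrite("pics/tl.png",b)
best=(0,)
for ang in range(-20,21,2):
    M=cv2.getRotationMatrix2D((475.5,308),ang,1); q=cv2.warpAffine(a,M,(800,600))[260:356,436:515]
    R=cv2.matchTemplate(b[190:430,370:590],q,cv2.TM_CCOEFF_NORMED);_,v,_,l=cv2.minMaxLoc(R)
    if v>best[0]: best=(v,ang,l[0]+370+39.5,l[1]+190+48)
P=onz(t,Wt,np.array(best[2:])*.7,40)[:2]; print("pan",np.round(best,2),P.round())
cs=cv2.HoughCircles(cv2.medianBlur(cv2.cvtColor(t["pixels"],cv2.COLOR_RGB2GRAY),3),cv2.HOUGH_GRADIENT,1,6,param1=120,param2=9,minRadius=4,maxRadius=7)
o=[]
for x,y,rad in cs[0]:
    Q=onz(t,Wt,(x,y),18)[:2]
    if abs(Q[0]-P[0])<85 and abs(Q[1]-P[1])<68 and t["pixels"][int(y),int(x)].mean()<75: o.append(Q.round().tolist())
print("in pan",o)
E
python3 chk.py
```

```text
time: 29.2
tool_pos: [503.3, -327.0, 25.7]
tcp_rot: [179.9, -8.9, 85.1]
ft_force: [0.9, -0.4, -0.7]
finger_gap: 27.7
grip_force: 39.6
time: 29.7
tool_pos: [501.8, -341.9, 116.3]
tcp_rot: [179.8, -8.9, 85.1]
ft_force: [0.6, -0.6, 0.3]
finger_gap: 50.9
grip_force: 0.0
time: 30.2
tool_pos: [569.0, -122.4, 150.3]
tcp_rot: [179.8, -8.9, 85.1]
ft_force: [1.4, 0.4, 0.0]
finger_gap: 51.3
grip_force: 0.0
time: 30.5
tool_pos: [582.2, -84.8, 156.1]
tcp_rot: [179.8, -8.9, 85.2]
ft_force: [-0.8, -0.2, -0.5]
finger_gap: 51.2
grip_force: 0.0
[(8, -171, np.float64(17.0), 59), (6, -142, np.float64(15.8), 60), (-7, -115, np.float64(15.9), 58), (-9, -86, np.float64(16.4), 58)]
turn [ 0.13  0.08 -0.03] shift then turn [  1.3  -9.7 116.2] turn then shift [  1.1  -9.5 116.2]
pan [  0.66   0.   475.5  308.  ] [ 502. -330.]
in pan [[503.0, -326.0]]
```

```bash
python3 -m jog '[[0,0,0,1,-9,40,-0.2],[0,0,0,0,0,40,-0.2],[0,0,0,0,0,20,-0.2],[0,0,0,0,0,12,-0.2],[0,0,0,0,0,0,-0.2]]'; python3 -m jog '[[0,0,0,0,0,0,-0.2],[0,0,0,0,0,0,-0.2]]'; python3 - <<'E'
from h import *
p=np.load("feeder.npy");F=fpts(p);nn=np.array([0,-np.sin(.157),np.cos(.157)])
goto2(F(np.array([4,-171,35])+6*nn)[0],yaw=85.16)
E
```

```text
time: 31.1
tool_pos: [572.8, -66.8, 42.6]
tcp_rot: [-179.9, -9.0, 85.0]
ft_force: [-0.6, -1.0, 0.6]
finger_gap: 51.5
grip_force: 0.0
time: 31.3
tool_pos: [575.7, -67.2, 46.4]
tcp_rot: [179.8, -8.9, 85.1]
ft_force: [-0.5, -0.1, 0.7]
finger_gap: 51.1
grip_force: 0.0
turn [ 0.26  0.08 -0.1 ] shift then turn [ 0.5 -1.9  5.6] turn then shift [ 0.5 -1.9  5.6]
```

```bash
python3 -m jog '[[0,0,0,0,-2,5,-0.2],[0,0,0,0,0,0,-0.2],[0,0,0,0,0,0,0.2],[0,0,0,0,0,0,1],[0,0,0,0,0,0,1]]' 40; python3 -m jog '[[0,0,0,0,0,0,1],[0,0,0,0,0,-15,1],[0,0,0,0,0,-25,1],[0,0,0,0,0,-35,1],[0,0,0,0,0,-15,1]]'; python3 -m jog '[[0,0,0,-45,-17,0,1],[0,0,0,-45,-17,0,1],[0,0,0,-45,-17,0,1],[0,0,0,-45,-17,0,1],[0,0,0,-45,-17,0,1]]'; python3 -m jog '[[0,0,0,-38,-9,0,1],[0,0,0,0,0,0,1],[0,0,0,0,0,0,1]]'; python3 - <<'E'
from h import *
goto2([455,-330,42],yaw=85.16)
E
```

```text
time: 31.8
tool_pos: [574.3, -65.8, 41.5]
tcp_rot: [179.7, -8.9, 85.1]
ft_force: [0.4, -0.9, 7.0]
finger_gap: 27.6
grip_force: 42.7
time: 32.3
tool_pos: [572.7, -80.0, 132.5]
tcp_rot: [179.7, -8.9, 85.1]
ft_force: [0.7, -0.9, -0.2]
finger_gap: 27.4
grip_force: 39.5
time: 32.8
tool_pos: [466.2, -294.6, 93.0]
tcp_rot: [179.9, -9.0, 85.1]
ft_force: [1.2, -1.1, -0.6]
finger_gap: 27.6
grip_force: 39.6
time: 33.1
tool_pos: [454.5, -330.3, 86.9]
tcp_rot: [180.0, -9.0, 84.9]
ft_force: [0.3, -0.6, -1.1]
finger_gap: 27.6
grip_force: 39.6
turn [ 0.06 -0.02 -0.21] shift then turn [-6.7  0.4 44.4] turn then shift [-6.7  0.5 44.4]
```

```bash
python3 -m jog '[[0,0,0,-6,12,25,1],[0,0,0,0,0,16,1],[0,0,0,0,0,0,1],[0,0,0,0,0,0,1],[0,0,0,0,0,0,0.7]]'; python3 -m jog '[[0,0,0,0,0,0,0.2],[0,0,0,0,0,0,0.1],[0,0,0,0,0,-20,0.1],[0,0,0,0,0,-30,0.1],[0,0,0,0,0,-20,-0.2]]'; python3 -m jog '[[0,0,0,45,15,0,-0.2],[0,0,0,45,17,0,-0.2],[0,0,0,45,17,0,-0.2],[0,0,0,45,17,0,-0.2],[0,0,0,45,17,0,-0.2]]';  python3 -m jog '[[0,0,0,40,2,0,-0.2],[0,0,0,0,0,0,-0.2],[0,0,0,0,0,0,-0.2]]'; python3 chk.py
```

```text
time: 33.6
tool_pos: [467.6, -330.3, 46.9]
tcp_rot: [179.9, -8.9, 85.1]
ft_force: [-0.4, -0.1, -1.3]
finger_gap: 27.6
grip_force: 39.7
time: 34.1
tool_pos: [466.6, -342.2, 117.5]
tcp_rot: [179.8, -8.9, 85.1]
ft_force: [0.4, -0.8, 0.8]
finger_gap: 50.5
grip_force: 0.0
time: 34.6
tool_pos: [568.7, -125.5, 151.3]
tcp_rot: [179.9, -8.9, 85.1]
ft_force: [0.0, -0.3, 0.4]
finger_gap: 51.0
grip_force: 0.0
time: 34.9
tool_pos: [573.6, -87.3, 157.1]
tcp_rot: [179.9, -8.9, 85.2]
ft_force: [0.7, -0.4, -0.7]
finger_gap: 51.1
grip_force: 0.0
[(-12, -147, np.float64(18.0), 57), (-7, -116, np.float64(15.3), 59)]
turn [ 0.1   0.07 -0.05] shift then turn [  4.2  -9.5 117.9] turn then shift [  4.1  -9.3 117.9]
pan [  0.63   0.   475.5  308.  ] [ 502. -330.]
in pan [[503.0, -326.0], [467.0, -331.0]]
```

```bash
python3 -m jog '[[0,0,0,4,-5,40,-0.2],[0,0,0,0,0,40,-0.2],[0,0,0,0,0,20,-0.2],[0,0,0,0,0,18,-0.2],[0,0,0,0,0,0,-0.2]]'; python3 -m jog '[[0,0,0,0,0,0,-0.2],[0,0,0,0,0,0,-0.2]]'; python3 -m jog '[[0,0,0,0,0,0,-0.2],[0,0,0,0,0,0,0.2],[0,0,0,0,0,0,1],[0,0,0,0,0,0,1],[0,0,0,0,0,0,1]]' 40
```

```text
time: 35.5
tool_pos: [567.5, -65.8, 37.0]
tcp_rot: [-179.7, -9.0, 84.9]
ft_force: [-1.0, -0.2, 0.4]
finger_gap: 51.3
grip_force: 0.0
time: 35.7
tool_pos: [571.3, -66.4, 42.0]
tcp_rot: [179.8, -8.9, 85.0]
ft_force: [-0.2, -1.1, 0.6]
finger_gap: 51.3
grip_force: 0.0
time: 36.2
tool_pos: [571.3, -65.5, 41.6]
tcp_rot: [179.8, -8.9, 85.1]
ft_force: [-0.3, -1.0, 5.3]
finger_gap: 27.5
grip_force: 41.6
```

```bash
python3 -m jog '[[0,0,0,0,0,0,1],[0,0,0,0,0,-15,1],[0,0,0,0,0,-25,1],[0,0,0,0,0,-35,1],[0,0,0,0,0,-15,1]]'; python3 -m jog '[[0,0,0,-45,-2,0,1],[0,0,0,-45,-2,0,1],[0,0,0,-45,0,0,1],[0,0,0,-45,0,0,1],[0,0,0,-45,0,0,1]]'; python3 -m jog '[[0,0,0,-44,0,0,1],[0,0,0,0,0,20,1],[0,0,0,0,0,20,1],[0,0,0,0,0,0,1],[0,0,0,0,0,0,1]]'; python3 - <<'E'
from h import *
goto2([545,-332,44],yaw=85.16)
E
```

```text
time: 36.7
tool_pos: [570.5, -79.9, 133.3]
tcp_rot: [179.7, -8.9, 85.1]
ft_force: [0.4, -0.8, -0.0]
finger_gap: 27.2
grip_force: 39.5
time: 37.2
tool_pos: [545.4, -301.7, 93.8]
tcp_rot: [180.0, -9.0, 85.1]
ft_force: [1.0, -0.4, -0.0]
finger_gap: 27.4
grip_force: 39.6
time: 37.7
tool_pos: [542.3, -336.7, 47.5]
tcp_rot: [-180.0, -9.0, 85.1]
ft_force: [-0.7, -0.2, -1.2]
finger_gap: 27.4
grip_force: 39.7
turn [-0.01 -0.03 -0.08] shift then turn [4.3 2.2 4.2] turn then shift [4.3 2.2 4.2]
```

```bash
python3 -m jog '[[0,0,0,4,2,3,1],[0,0,0,0,0,0,1],[0,0,0,0,0,0,0.7],[0,0,0,0,0,0,0.2],[0,0,0,0,0,0,0.1]]'; python3 -m jog '[[0,0,0,0,0,-20,0.1],[0,0,0,0,0,-30,0.1],[0,0,0,0,0,-20,-0.2],[0,0,0,45,3,0,-0.2],[0,0,0,45,3,0,-0.2]]'; python3 -m jog '[[0,0,0,45,0,0,-0.2],[0,0,0,45,0,0,-0.2],[0,0,0,45,0,0,-0.2],[0,0,0,40,0,0,-0.2],[0,0,0,0,0,0,-0.2]]';  python3 -m jog '[[0,0,0,0,0,0,-0.2],[0,0,0,0,0,0,-0.2]]'; python3 chk.py
```

```text
time: 38.2
tool_pos: [545.5, -333.3, 46.2]
tcp_rot: [179.9, -8.9, 85.1]
ft_force: [-0.3, 0.1, -0.0]
finger_gap: 38.5
grip_force: 0.0
time: 38.7
tool_pos: [558.3, -256.6, 130.2]
tcp_rot: [179.8, -8.9, 84.9]
ft_force: [0.8, 1.5, -0.1]
finger_gap: 51.3
grip_force: 0.0
time: 39.2
tool_pos: [573.5, -79.2, 157.7]
tcp_rot: [179.8, -9.0, 85.4]
ft_force: [0.2, 0.3, -0.2]
finger_gap: 51.3
grip_force: 0.0
time: 39.4
tool_pos: [572.6, -84.6, 156.0]
tcp_rot: [179.9, -8.9, 85.0]
ft_force: [0.1, 0.1, -0.6]
finger_gap: 51.3
grip_force: 0.0
[(-10, -170, np.float64(17.0), 58), (-7, -142, np.float64(16.0), 58)]
turn [ 0.07  0.05 -0.15] shift then turn [  1.1  -8.3 116.5] turn then shift [  1.   -8.2 116.5]
pan [  0.61   0.   475.5  308.  ] [ 502. -330.]
in pan [[546.0, -334.0], [503.0, -326.0], [467.0, -331.0]]
```

Fourth ball: lands beside the others, at about (485, −362).

```bash
python3 -m jog '[[0,0,0,1,-8,40,-0.2],[0,0,0,0,0,40,-0.2],[0,0,0,0,0,20,-0.2],[0,0,0,0,0,17,-0.2],[0,0,0,0,0,0,-0.2]]'; python3 -m jog '[[0,0,0,0,0,0,-0.2],[0,0,0,0,0,0,-0.2]]'; python3 -m jog '[[0,0,0,0,0,0,-0.2],[0,0,0,0,0,0,0.2],[0,0,0,0,0,0,1],[0,0,0,0,0,0,1],[0,0,0,0,0,0,1]]' 40;python3 -m jog '[[0,0,0,0,0,0,1],[0,0,0,0,0,-15,1],[0,0,0,0,0,-25,1],[0,0,0,0,0,-35,1],[0,0,0,0,0,-15,1]]'
```

```text
time: 40.0
tool_pos: [566.3, -65.0, 39.4]
tcp_rot: [180.0, -9.0, 85.0]
ft_force: [0.3, 0.2, 0.2]
finger_gap: 51.1
grip_force: 0.0
time: 40.2
tool_pos: [566.3, -64.7, 40.5]
tcp_rot: [180.0, -9.0, 85.0]
ft_force: [-0.7, -0.3, 0.3]
finger_gap: 51.6
grip_force: 0.0
time: 40.7
tool_pos: [567.4, -64.3, 41.8]
tcp_rot: [179.8, -8.9, 85.1]
ft_force: [-0.3, -1.1, 6.0]
finger_gap: 27.5
grip_force: 41.4
time: 41.2
tool_pos: [566.8, -78.7, 133.6]
tcp_rot: [179.7, -8.9, 85.1]
ft_force: [1.3, 0.6, -0.7]
finger_gap: 27.1
grip_force: 39.5
```

```bash
python3 -m jog '[[0,0,0,-48,-10,0,1],[0,0,0,-48,-10,0,1],[0,0,0,-48,-10,0,1],[0,0,0,-48,-10,0,1],[0,0,0,-48,-10,0,1]]'; python3 -m jog '[[0,0,0,-48,-6,0,1],[0,0,0,-3,0,15,1],[0,0,0,0,0,20,1],[0,0,0,0,0,0,1],[0,0,0,0,0,0,1]]'; python3 - <<'E'
from h import *
goto2([487,-365,44],yaw=85.16)
E
```

```text
time: 41.7
tool_pos: [494.1, -311.3, 91.8]
tcp_rot: [179.9, -9.0, 85.1]
ft_force: [0.8, 0.5, -0.5]
finger_gap: 27.4
grip_force: 39.6
time: 42.2
tool_pos: [484.9, -353.0, 49.1]
tcp_rot: [-180.0, -9.0, 85.1]
ft_force: [0.4, -0.5, -1.4]
finger_gap: 27.3
grip_force: 39.7
turn [-0.   -0.04 -0.07] shift then turn [-12.4   3.2   3.2] turn then shift [-12.4   3.1   3.2]
```

```bash
python3 -m jog '[[0,0,0,-12,3,3,1],[0,0,0,0,0,0,1],[0,0,0,0,0,0,0.7],[0,0,0,0,0,0,0.2],[0,0,0,0,0,0,0.1]]'; python3 -m jog '[[0,0,0,0,0,-20,0.1],[0,0,0,0,0,-30,0.1],[0,0,0,0,0,-20,-0.2],[0,0,0,48,10,0,-0.2],[0,0,0,48,10,0,-0.2]]'; python3 -m jog '[[0,0,0,48,10,0,-0.2],[0,0,0,48,10,0,-0.2],[0,0,0,48,10,0,-0.2],[0,0,0,48,6,0,-0.2],[0,0,0,8,0,0,-0.2]]';  python3 -m jog '[[0,0,0,0,0,0,-0.2],[0,0,0,0,0,0,-0.2]]'; python3 chk.py
```

```text
time: 42.7
tool_pos: [487.5, -365.6, 45.2]
tcp_rot: [179.9, -8.9, 85.1]
ft_force: [0.1, -0.4, -0.6]
finger_gap: 38.4
grip_force: 0.0
time: 43.2
tool_pos: [514.7, -284.1, 130.3]
tcp_rot: [179.8, -8.9, 84.9]
ft_force: [1.3, -0.5, 0.8]
finger_gap: 51.1
grip_force: 0.0
time: 43.7
tool_pos: [568.4, -85.1, 161.8]
tcp_rot: [179.8, -9.0, 85.4]
ft_force: [-0.5, -0.7, 0.2]
finger_gap: 51.1
grip_force: 0.0
time: 43.9
tool_pos: [566.9, -90.7, 160.0]
tcp_rot: [179.9, -8.9, 85.1]
ft_force: [0.1, -1.0, -0.3]
finger_gap: 51.0
grip_force: 0.0
[(-7, -171, np.float64(15.7), 59)]
turn [ 0.06  0.06 -0.14] shift then turn [  7.2  -3.1 121.4] turn then shift [  7.1  -3.  121.4]
pan [  0.59   0.   475.5  308.  ] [ 502. -330.]
in pan [[503.0, -326.0], [546.0, -334.0], [487.0, -364.0], [467.0, -331.0]]
```

```bash
python3 -m jog '[[0,0,0,7,-2,40,-0.2],[0,0,0,0,0,40,-0.2],[0,0,0,0,0,22,-0.2],[0,0,0,0,0,19,-0.2],[0,0,0,0,0,0,-0.2]]'; python3 -m jog '[[0,0,0,0,0,0,-0.2],[0,0,0,0,0,0,-0.2]]'; python3 -m jog '[[0,0,0,0,0,0,-0.2],[0,0,0,0,0,0,0.2],[0,0,0,0,0,0,1],[0,0,0,0,0,0,1],[0,0,0,0,0,0,1]]' 40;python3 -m jog '[[0,0,0,0,0,0,1],[0,0,0,0,0,-15,1],[0,0,0,0,0,-25,1],[0,0,0,0,0,-35,1],[0,0,0,0,0,-15,1]]';  python3 -m jog '[[0,0,0,-48,-3,0,1],[0,0,0,-48,-3,0,1],[0,0,0,-48,-3,0,1],[0,0,0,-48,-3,0,1],[0,0,0,-48,-3,0,1]]'; python3 -m jog '[[0,0,0,-48,0,0,1],[0,0,0,-14,0,15,1],[0,0,0,0,0,20,1],[0,0,0,0,0,0,1],[0,0,0,0,0,0,1]]'; python3 - <<'E'
from h import *
goto2([530,-366,44],yaw=85.16)
E
```

```text
time: 44.5
tool_pos: [566.7, -65.4, 39.5]
tcp_rot: [-180.0, -9.0, 84.9]
ft_force: [0.2, 0.5, 0.4]
finger_gap: 51.7
grip_force: 0.0
time: 44.7
tool_pos: [567.3, -65.2, 41.7]
tcp_rot: [179.9, -9.0, 85.0]
ft_force: [-0.1, -0.3, -0.5]
finger_gap: 51.1
grip_force: 0.0
time: 45.2
tool_pos: [567.8, -64.2, 42.0]
tcp_rot: [179.9, -9.0, 85.1]
ft_force: [-0.1, -1.2, 2.1]
finger_gap: 27.5
grip_force: 39.3
time: 45.7
tool_pos: [567.7, -78.9, 134.6]
tcp_rot: [179.7, -8.9, 85.1]
ft_force: [0.7, 0.3, -0.3]
finger_gap: 27.3
grip_force: 39.6
time: 46.2
tool_pos: [530.2, -314.6, 92.7]
tcp_rot: [179.9, -9.0, 85.1]
ft_force: [-0.2, -0.8, -1.0]
finger_gap: 27.7
grip_force: 39.6
time: 46.7
tool_pos: [525.6, -367.8, 48.4]
tcp_rot: [-180.0, -9.0, 85.1]
ft_force: [0.3, -0.0, -1.3]
finger_gap: 27.3
grip_force: 39.6
turn [-0.01 -0.04 -0.08] shift then turn [1.5 4.2 4.7] turn then shift [1.5 4.2 4.7]
```

```bash
python3 -m jog '[[0,0,0,1,4,3,1],[0,0,0,0,0,0,1],[0,0,0,0,0,0,0.7],[0,0,0,0,0,0,0.2],[0,0,0,0,0,0,0.1]]'; python3 -m jog '[[0,0,0,0,0,-20,0.1],[0,0,0,0,0,-30,0.1],[0,0,0,0,0,-20,0.2],[0,-4.5,0,0,0,-20,0.4],[0,-4.5,0,0,0,-20,0.4]]'; python3 -m jog '[[0,0,-8.5,0,0,-22,0.4],[0,0,-8.5,0,0,-22,0.4],[0,0,-8.5,0,0,-22,0.4],[0,0,-8.5,0,0,-22,0.4],[0,0,-8.5,0,0,-22,0.4]]';  python3 -m jog '[[0,0,-8.5,0,0,-22,0.4],[0,0,-8.5,0,0,-22,0.4],[0,0,-8.5,0,0,-22,0.4],[0,0,-8.5,0,0,-22,0.4],[0,0,-8.5,0,0,-22,0.4]]'; python3 -m jog '[[0,0,-5,0,0,-10,0.4],[0,0,0,0,0,0,0.4]]';  python3 - <<'E'
from h import *
goto([598.5,265.5,345],yaw=175.3)
E
```

```text
time: 47.2
tool_pos: [530.5, -367.6, 46.7]
tcp_rot: [179.9, -8.9, 85.1]
ft_force: [-0.4, -0.8, 0.2]
finger_gap: 38.0
grip_force: 0.0
time: 47.7
tool_pos: [528.6, -384.3, 156.1]
tcp_rot: [179.9, 0.2, 85.0]
ft_force: [0.2, -0.3, -0.2]
finger_gap: 25.5
grip_force: 0.0
time: 48.2
tool_pos: [528.6, -382.8, 266.2]
tcp_rot: [180.0, 0.1, 127.9]
ft_force: [-0.0, -0.1, -0.5]
finger_gap: 25.6
grip_force: 0.0
time: 48.7
tool_pos: [528.4, -382.7, 376.2]
tcp_rot: [-180.0, 0.1, 170.4]
ft_force: [-0.5, -0.3, 1.0]
finger_gap: 25.9
grip_force: 0.0
time: 48.9
tool_pos: [529.0, -383.2, 387.8]
tcp_rot: [-179.8, 0.3, 175.1]
ft_force: [-0.7, 0.3, 0.0]
finger_gap: 25.3
grip_force: 0.0
turn [-0.18  0.27 -0.16] shift then turn [-14.1 652.4  40.8] turn then shift [-16.1 652.2  42.8]
```

```bash
python3 -m jog '[[0,0,0,-1,46,0,0.4],[0,0,0,-1,46,0,0.4],[0,0,0,-1,46,0,0.4],[0,0,0,-1,46,0,0.4],[0,0,0,-1,46,0,0.4]]' >/dev/null; python3 -m jog '[[0,0,0,-1,46,0,0.4],[0,0,0,-1,46,0,0.4],[0,0,0,-1,46,0,0.4],[0,0,0,-1,46,0,0.4],[0,0,0,-1,46,0,0.4]]' ; python3 -m jog '[[0,0,0,-1,46,0,0.4],[0,0,0,-1,46,0,0.4],[0,0,0,-1,46,0,0.4],[0,0,0,-1,46,0,0.4],[0,0,0,0,0,0,0.4]]'; python3 -m jog '[[0,0,0,0,0,0,0.4],[0,0,0,0,0,0,0.4]]'; python3 chk.py 2>&1 | tail -2;  python3 - <<'E'
from h import *
goto([598.5,265.5,345],yaw=175.3)
st=r.sense();s,_=cam("wrist"); W=w2c_wrist(s,st); crop(s,0,0,560,420,1.4,"pics/w11.png"); F=fpts(np.load("feeder.npy"))
hsv=cv2.cvtColor(s["pixels"],cv2.COLOR_RGB2HSV); m=cv2.inRange(hsv,(0,150,60),(8,255,255))|cv2.inRange(hsv,(172,150,60),(180,255,255))
n,l,stt,c=cv2.connectedComponentsWithStats(m)
for i in range(1,n):
    if stt[i,4]>100: print(stt[i],onz(s,W,c[i],265).round(1))
print(proj(s,W,F([[35,158,265],[-35,158,265]])))
E
```

```text
time: 49.9
tool_pos: [577.6, 76.5, 383.6]
tcp_rot: [-180.0, 0.0, 174.9]
ft_force: [0.2, -0.7, 0.2]
finger_gap: 25.7
grip_force: 0.0
time: 50.4
tool_pos: [596.6, 263.1, 381.7]
tcp_rot: [-180.0, -0.1, 175.2]
ft_force: [0.3, -0.1, -0.7]
finger_gap: 25.8
grip_force: 0.0
time: 50.6
tool_pos: [597.8, 256.8, 383.9]
tcp_rot: [-179.9, 0.0, 175.0]
ft_force: [0.0, 0.4, 0.3]
finger_gap: 26.2
grip_force: 0.0
pan [  0.72   0.   475.5  308.  ] [ 502. -330.]
in pan [[503.0, -326.0], [487.0, -364.0], [467.0, -331.0], [529.0, -366.0]]
turn [-0.04  0.08 -0.38] shift then turn [ 0.4  9.3 39.6] turn then shift [ 0.3  9.3 39.6]
[   7   28   94   90 3180] [477.  89. 265.]
[ 247  156   51   92 1561] [597.1 259.6 265. ]
[167 260  28  45 527] [672.4 152.1 265. ]
[[287.34002763 235.57510578]
 [287.69039718 160.0598253 ]]
```

```bash
python3 -m jog '[[0,0,-0.3,0,9.7,30,0.4],[0,0,0,0,0,30,0.4],[0,0,0,0,0,0,0.4],[0,0,0,0,0,0,0.4]]'; python3 - <<'E'
from h import *
goto([598.5,266,255],yaw=175.3)
E
```

```text
time: 51.15
tool_pos: [598.6, 266.3, 324.7]
tcp_rot: [-179.9, 0.0, 175.3]
ft_force: [0.1, -0.0, 0.7]
finger_gap: 25.9
grip_force: 0.0
turn [-0.07  0.01 -0.01] shift then turn [ 0.  -0.2 69.7] turn then shift [ 0.  -0.3 69.7]
```

```bash
python3 -m jog '[[0,0,0,0,0,25,0.4],[0,0,0,0,0,25,0.4],[0,0,0,0,0,19,0.4],[0,0,0,0,0,0,0.4],[0,0,0,0,0,0,0.4]]'; python3 -m jog '[[0,0,0,0,0,0,1],[0,0,0,0,0,0,1],[0,0,0,0,0,0,1]]' 30
```

```text
time: 51.65
tool_pos: [599.6, 267.1, 258.0]
tcp_rot: [180.0, 0.2, 175.3]
ft_force: [-0.7, 0.3, 0.2]
finger_gap: 25.6
grip_force: 0.0
time: 51.95
tool_pos: [600.1, 267.5, 258.7]
tcp_rot: [179.9, 0.3, 175.4]
ft_force: [1.1, -0.7, 6.7]
finger_gap: 10.5
grip_force: 29.9
```

```bash
python3 -m jog '[[0,0,0,0,-11.4,-0.1,1],[0,0,0,0,-11.4,-0.1,1],[0,0,0,0,-11.3,1.6,1],[0,0,0,0,-11.3,1.7,1]]'; python3 -m jog '[[0,0,0,0,-10.8,3.3,1],[0,0,0,0,-10.8,3.4,1],[0,0,0,0,-10.3,5,1],[0,0,0,0,-10.2,5,1]]'; python3 -m jog '[[0,0,0,0,-9.4,6.5,1],[0,0,0,0,-9.3,6.6,1],[0,0,0,0,-8.2,7.9,1],[0,0,0,0,-8.2,7.9,1],[0,0,0,0,0,0,1]]'
```

```text
time: 52.35
tool_pos: [595.7, 222.3, 255.4]
tcp_rot: [179.9, 0.2, 175.4]
ft_force: [-1.4, 1.6, 5.5]
finger_gap: 10.5
grip_force: 31.3
time: 52.75
tool_pos: [591.7, 179.6, 238.0]
tcp_rot: [180.0, 0.1, 175.4]
ft_force: [-5.9, 2.0, 2.6]
finger_gap: 10.7
grip_force: 31.9
time: 53.25
tool_pos: [588.0, 142.5, 206.9]
tcp_rot: [-179.8, -0.1, 175.3]
ft_force: [-7.9, -6.2, 3.3]
finger_gap: 10.8
grip_force: 33.5
```

```bash
python3 -m jog '[[0,0,0,0,-7,9.1,1],[0,0,0,0,-7,9.1,1],[0,0,0,0,-5.4,9.9,1],[0,0,0,0,-5.4,9.9,1]]'; python3 -m jog '[[0,0,0,0,-3.9,10.8,1],[0,0,0,0,-3.9,10.7,1],[0,0,0,0,-2.3,11,1],[0,0,0,0,-1.8,8,1],[0,0,0,0,0,0,1]]'; python3 -m jog '[[0,0,0,0,0,0,1]]'
```

```text
time: 53.65
tool_pos: [585.7, 118.1, 169.5]
tcp_rot: [-179.8, -0.1, 175.3]
ft_force: [-10.8, -6.7, 4.6]
finger_gap: 10.7
grip_force: 34.8
time: 54.15
tool_pos: [584.4, 105.3, 127.0]
tcp_rot: [-179.7, -0.2, 175.3]
ft_force: [-7.0, -12.3, 0.2]
finger_gap: 10.5
grip_force: 35.7
time: 54.25
tool_pos: [584.5, 105.4, 127.7]
tcp_rot: [-179.7, -0.2, 175.3]
ft_force: [-7.5, -12.4, 0.4]
finger_gap: 10.3
grip_force: 35.7
```

```bash
python3 -m jog '[[0,0,0,0,0,3,1],[0,0,0,0,0,3,1],[0,0,0,0,0,0,1],[0,0,0,0,0,0,1]]'; python3 -m jog '[[0,0,0,0,0,0,0.3],[0,0,0,0,0,0,0.3],[0,0,0,0,0,0,0.3],[0,0,0,0,0,0,0.3]]';python3 -m jog '[[0,0,0,0,0,-20,0.3],[0,0,0,0,0,-40,0.3],[0,0,0,0,0,-40,0.3],[0,0,0,20,0,-40,0.3],[0,0,0,40,0,-20,0.3]]'; python3 -m jog '[[0,0,0,45,0,0,0.3],[0,0,0,45,0,0,0.3],[0,0,0,45,0,0,0.3],[0,0,0,0,0,0,0.3],[0,0,0,0,0,0,0.3]]'
python3 - <<'E'
from h import *
s,_=cam("scene");t,_=cam("top")
a=cv2.resize(s["pixels"][110:260,170:430,::-1],(790,456),interpolation=cv2.INTER_CUBIC)
b=cv2.resize(t["pixels"][140:260,133:373,::-1],(790,395),interpolation=cv2.INTER_CUBIC)
v=np.vstack([a,b]); v=np.clip(v.astype(float)*1.4,0,255).astype(np.uint8); cv2.imwrite("pics/fin.png",cv2.resize(v,None,fx=.7,fy=.7))
E
```

```text
time: 54.65
tool_pos: [584.4, 104.6, 122.1]
tcp_rot: [-179.6, -0.2, 175.3]
ft_force: [-8.8, -15.8, 2.7]
finger_gap: 10.3
grip_force: 36.3
time: 55.05
tool_pos: [586.5, 108.6, 122.9]
tcp_rot: [-180.0, 0.1, 175.4]
ft_force: [-0.2, 0.4, 1.0]
finger_gap: 29.9
grip_force: 0.0
time: 55.55
tool_pos: [528.1, 113.4, 286.8]
tcp_rot: [180.0, 0.4, 175.3]
ft_force: [-0.3, -0.5, 0.7]
finger_gap: 30.0
grip_force: 0.0
time: 56.05
tool_pos: [391.4, 124.5, 283.0]
tcp_rot: [180.0, 0.2, 175.4]
ft_force: [0.0, -0.2, 1.1]
finger_gap: 30.2
grip_force: 0.0
```

View pics/fin.png

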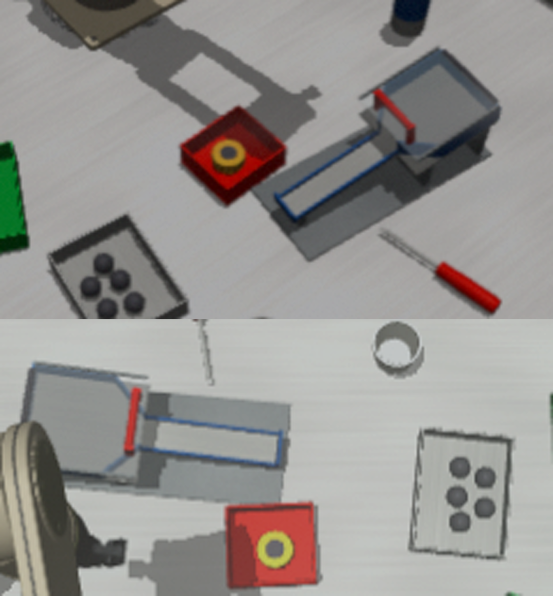

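The final picture shows five balls in the pan, around (470,490) in the top view. The cap is in the reject box at (275,548), the lane and hopper are empty, and the cover is shut.

```bash
python3 -c "
from bench import r
print(r.hand_in())"
```

```text
the job is handed in; nothing more can be done
None
```

The job is done and handed in, though no verdict came back: the final picture shows all five balls in the steel pan, the cap in the red reject box and the cover shut, after about 56 s of robot time.

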